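# Tip a two-piece plaster mould onto the board and open it

## Task

The closed two-piece plaster mould standing on the bench is ready to be opened. Slide it up until its foot bears against the near edge of the plywood board, gently and without ramming it, and tip it over that edge, still closed, so that it lies on the board with its seam level. Then lift the upper half straight off, leaving the cast bottle undisturbed in the lower half, and set it down flat on the board beside it without dropping it; leave the bowl, the tool jar, the wooden knife and the rib where they are.

Things in the scene. Friction and masses are not known exactly. Their poses are not given: they have to be found in the camera images.
- runners: two wooden runners fixed to the bench, 300 mm long (x, away from the robot), 727 mm apart; z up. Origin on the bench, midway between them. Between them a plywood board, 240 by 700 by 9 mm, lies flat on the bench, square to them, clamped immovably where it was last used: its near edge is 80 to 130 mm on the robot's side (-x) of the origin. Just where is not given: look or feel
- front_half (a point): centre of the mould half facing the robot at the start: plaster block 44 mm (x, across the seam) by 62 (y, width) by 112 (z, height), 0.27 to 0.40 kg. x points to the other half (away from the robot), z up while standing. Its +x face, the seam, has half the bottle's hollow and four sockets. With the mould tipped it is the upper half, x down, z away from the robot
- back_half (a point): centre of the other half, towards the board: same size, mass and axes; four small keys stand 6 mm out of its -x seam face into the front half's sockets, with 1 mm play. Nothing else joins the halves. The closed mould is 88 by 62 by 112 mm and stands 15 to 85 mm short of the board's edge, up to 0.25 rad askew to it. Sliding it takes 3 to 6 N, tipping it by its top 3 to 5 N
- bottle_mid (a point): middle of the cast clay bottle in the mould, 81 mm long, 34 mm across, 18 mm at the neck, 60 g; z runs to its mouth. It is loose in the hollow with about 1 mm play; its axis lies in the seam plane, half of it in each mould half, so in the tipped mould it stands 17 mm above the lower half's seam face
- bowl: bystander: clay bowl upside down, 100 mm across, 52 mm high, loose at one end of the board; origin at the centre of its underside
- tool_jar: bystander: white jar, 76 mm across, 95 mm high, with tool handles that reach 190 mm up, loose at the other end of the board; origin at the centre of its underside
- wood_knife: bystander: wooden knife, 145 mm long, 7 mm thick, lying on the bench; origin under its handle
- rib: bystander: wooden throwing rib, 60 mm across, 5 mm thick, lying on the bench; origin at the centre of its underside

How it is judged:
By the outcome, as a careful person would: the job done as asked, in the order asked, and still so for the second after the job is handed in, with the robot touching nothing.
It also fails if it takes over 64 s, if anything falls off the work surface, if the arm or the gripper's body presses on something with over 40 N, if the wrist force passes 120 N, or if a joint passes its speed limit or range.

## Robot

A 6-joint arm with a two-finger parallel gripper is mounted at the origin on the work surface. World frame = base frame: x ahead of the robot, y to its left, z up, the work surface at z = 0. Lengths are in m, angles in rad, forces in N, time in s.
With the tool pointing down it reaches from about 0.375 to 0.9 m from the base axis. Payload 3.1 kg.
Tool frame: the origin (TCP) lies midway between the tips of the shut fingers; the grasp point (between the pads) lies grip_point_offset behind it (grip_point_offset is the distance from the TCP to the grasp point, in m); y points along the fingers, z is the direction in which the jaws open and shut, and the axes are right-handed (so a half turn about y gives the same grasp; the last joint's range is limited). The gripper opens to 87 mm and grips with 3 to 60 N. Pads are 19 mm wide; open, the fingers measure 117 mm over their backs; the gripper's body (75 mm by 190 mm) begins 51 mm behind the grasp point.
Start: joints at [-1.331, 0.527, 1.433, -0, 1.181, -0.178], TCP at [0.254, -0.571, 0.223] pointing down, gripper open.
Joint ranges: [-3.08, 3.08], [-0.75, 2.2], [0.22, 2.44], [-1.43, 4.57], [0, 2.65], [-2.85, 2.85]. Speed limits (rad/s): [2.79, 2.79, 3.14, 3.14, 3.14, 3.14].

## Interface

Orientations are given as a unit quaternion [x, y, z, w].
In Python, from rig import * gives the robot as it stands.
- The arm moves only by the tool jog_arm, never from a script. Its argument "increments" is a list that holds one entry, the list of rows, each a list of 7 numbers: the turn, a rotation vector about the world's x, y, z in degrees, then the shift along the world's x, y, z in m, then the closure, from -1 (fully open) to 1 (shut), so that 0 is half open. In form: [[[rx, ry, rz, x, y, z, jaw], ...]]. A call has 1 to 8 rows; each row is the pose to reach, as a shift and turn from the pose measured when the call began; what a row does not reach only later rows make up. A row lasts 1/10 s, in which the tool goes at most 50 mm and 8.59 degrees, less where a joint would pass 70% of its speed; a pose out of reach is approached as far as the arm can. A call with a gripper value outside its range is refused whole. The fingers move at their own pace and stop on an object; "squeeze" is the grip in N (left out, the last holds). Time passes only in rows, so rows that repeat a pose let the fingers close. It gives the time, the measured TCP pose, the force and the opening at its end, in the units of the state.
- get_obs(): the state, without advancing time (a new reading comes with each control period).
- camera(name): name is "side" or "top"; returns the picture (420x560x3 uint8, red, green, blue); there is no depth.
- camera_info(name): a dict with "K" (3x3 intrinsics, pixels), "R" (3x3) and "t" (3): a world point X has camera coordinates R X + t. Camera axes: x right, y down, z forward; pixel columns grow to the right and rows downward; lengths in m; the calibration is good to about 2 mm. A picture is of the moment at which its call begins. camera_info takes no time and is no camera call.
- hand_in(): hands the job in, once; it reports no verdict.
The state is a dict: "time": time; "q": joint angles; "joint_velocities": joint speeds; "joint_torque": joint torques, N m; "position": TCP position; "tool_rot": TCP orientation; "ft_force": force on the tool from outside, world axes, zero at the start; "moment": the same for the moment, N m; "grip_width": finger opening in m.
Only numpy, scipy, OpenCV 4.12 (cv2) and the standard library are available. Lean on these libraries where they do the work, as an engineer would, in place of code of your own. Each camera call takes 0.05 s, during which the arm holds its last target.

## Working session

There is one attempt and no reset: what is moved stays moved. The work goes in short steps, Python scripts to look and compute and a tool call to move; the robot and the scene stay as the last step left them, time stands still between calls to the robot, and variables do not carry over. Pictures are saved under pics/ and viewed, and the job is handed in when it is done.

Besides the shell and the picture viewer there is one more tool, called after "Request:" as a command line: name --argument value ..., lists and objects as JSON in quotes. jog_arm: Moves the arm, as the interface text tells. Its arguments: {"type":"object","properties":{"increments":{"type":"array","items":{"type":"array","items":{"type":"array","items":{"type":"number"}}}},"squeeze":{"type":"number"}},"required":["increments"]}

```bash
ls; mkdir -p pics; python3 - <<'E'
from rig import *
import cv2
o=get_obs()
for k,v in o.items(): print(k,v)
for n in("side","top"):
    im=camera(n); cv2.imwrite(f"pics/{n}0.png",im[:,:,::-1]); c=camera_info(n); print(n,c)
try: print(grip_point_offset)
except Exception as e: print(e)
import rig; print([x for x in dir(rig) if not x.startswith('_')])
E
```

```text
pics
time 0.0
q [-1.33047689e+00  5.28474940e-01  1.43392126e+00 -2.92135199e-05
  1.18135579e+00 -1.78487403e-01]
joint_velocities [-0.00083016  0.00077022 -0.00104688 -0.00317085 -0.00016844  0.00183048]
joint_torque [ 9.17746693e-04 -4.40039241e+01 -1.76590562e+01  6.33442705e-02
  5.82565984e-02 -1.71708280e-04]
position [ 0.2540181  -0.57024805  0.2215602 ]
tool_rot [-0.14702771  0.69242167 -0.69089611  0.14696142]
ft_force [ 0.15013051 -0.37775812  0.29398439]
moment [-0.04217938 -0.02027031  0.00181466]
grip_width 0.0872109935929103
side {'K': array([[391.81760755,   0.        , 279.67347307],
       [  0.        , 391.81760755, 205.35243329],
       [  0.        ,   0.        ,   1.        ]]), 'R': array([[ 0.95188376,  0.30576816,  0.02057053],
       [ 0.22501599, -0.65176992, -0.72426775],
       [-0.20805077,  0.6940474 , -0.68921193]]), 't': array([-0.5534694 , -0.08418944,  1.16554411])}
top {'K': array([[385.9484154 ,   0.        , 272.14048842],
       [  0.        , 385.9484154 , 207.44402875],
       [  0.        ,   0.        ,   1.        ]]), 'R': array([[-0.01475776, -0.99989027, -0.00128742],
       [-0.98186039,  0.01473504, -0.18903187],
       [ 0.1890301 , -0.00152562, -0.98197011]]), 't': array([-0.00250605,  0.60211811,  0.86060685])}
0.0187
['Unreachable', 'camera', 'camera_info', 'get_obs', 'grip_point_offset', 'hand_in']
```

View pics/side0.png

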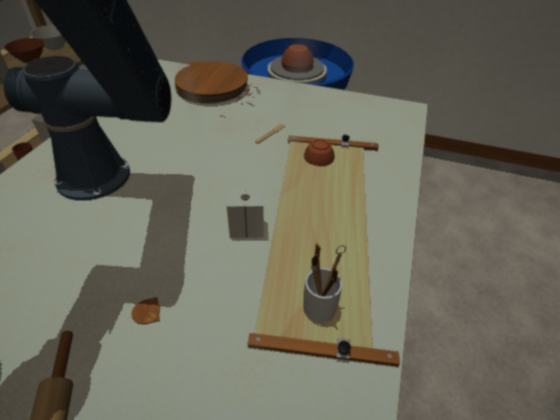

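View pics/top0.png

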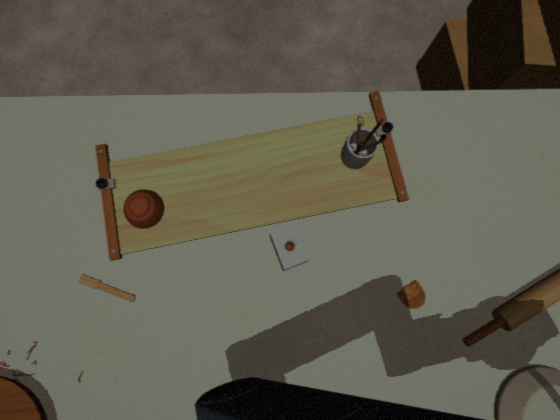

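```bash
python3 - <<'E'
import cv2
a=cv2.imread("pics/top0.png"); s=cv2.imread("pics/side0.png")
cv2.imwrite("pics/a1.png",cv2.resize(a[205:285,250:330],None,fx=7,fy=7,interpolation=cv2.INTER_CUBIC))
cv2.imwrite("pics/a2.png",cv2.resize(s[180:250,215:285],None,fx=8,fy=8,interpolation=cv2.INTER_CUBIC))
b=cv2.resize(a[85:270,85:420],None,fx=2.35,fy=2.35,interpolation=cv2.INTER_CUBIC);cv2.imwrite("pics/a3.png",b)
E
```

```text
(no output)
```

View pics/a1.png

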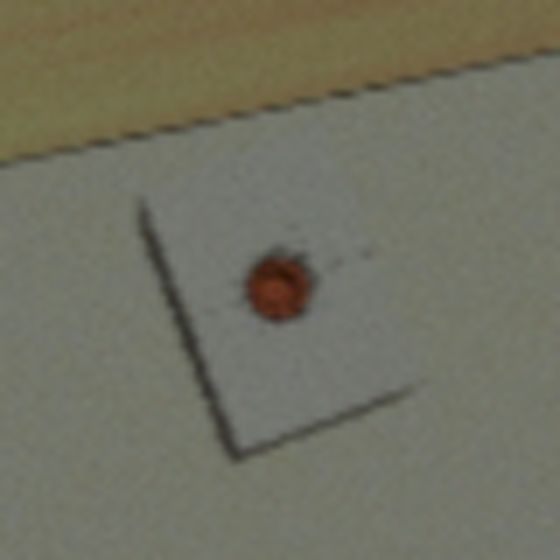

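View pics/a2.png

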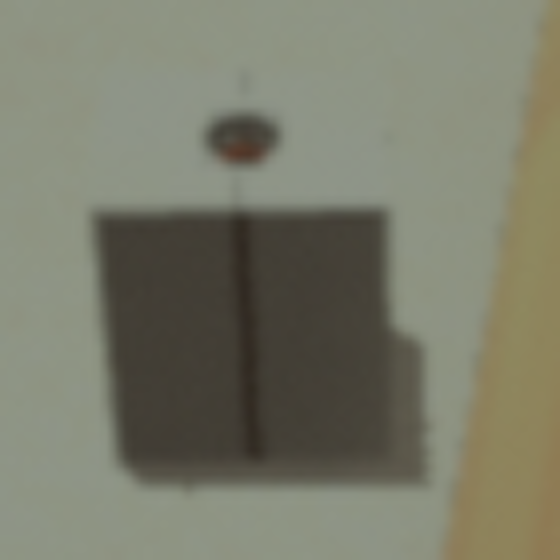

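View pics/a3.png

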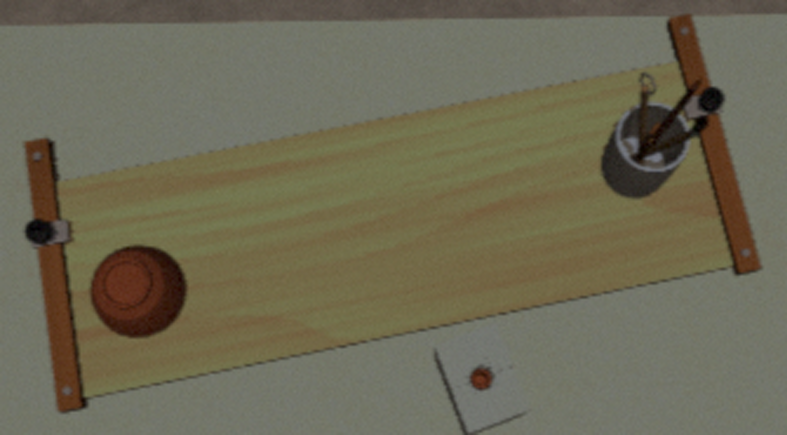

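```bash
cat > h.py <<'E'
import numpy as np
from rig import *
def ray(n,u,v,z):
    c=camera_info(n);K,R,t=c['K'],c['R'],c['t']
    C=-R.T@t; d=R.T@np.linalg.inv(K)@np.array([u,v,1.]); return C+d*(z-C[2])/d[2]
def proj(n,X):
    c=camera_info(n);p=c['K']@(c['R']@np.array(X)+c['t']);return p[:2]/p[2]
def crop(p,f,x0,y0): return (p[0]+.5)/f-.5+x0,(p[1]+.5)/f-.5+y0
E
python3 - <<'E'
from h import *
print("edge")
for p in [(0,163),(560,52)]: print(ray('top',*crop(p,7,250,205),.009))
for p in [(85,397),(735,266),(58,181),(672,64)]: print(ray('top',*crop(p,2.35,85,85),.009))
print("mould")
for p in [(143,190),(238,458),(412,385),(325,130),(208,308),(370,250)]: print(ray('top',*crop(p,7,250,205),.112))
print("mould side")
for p in [(93,212),(387,212),(239,212),(245,75)]: print(ray('side',*crop(p,8,215,180),.112))
for p in [(122,462),(255,460)]: print('bot',ray('side',*crop(p,8,215,180),0))
print("side edge")
for p in [(545,40),(445,545)]: print(ray('side',*crop(p,8,215,180),.009))
print("side far"); 
for p in [(291,147),(262,338)]: print(ray('side',*p,.009))
E
```

```text
edge
[0.56060021 0.0452157  0.009     ]
[ 0.59758256 -0.15494519  0.009     ]
[0.50157596 0.36088017 0.009     ]
[ 0.63105459 -0.32738336  0.009     ]
[0.7370519  0.40431432 0.009     ]
[ 0.86327012 -0.2745045   0.009     ]
mould
[ 0.53701455 -0.00584997  0.112     ]
[ 0.45310772 -0.03411106  0.112     ]
[ 0.47473054 -0.08869237  0.112     ]
[ 0.55527372 -0.0637508   0.112     ]
[ 0.49957489 -0.02567136  0.112     ]
[ 0.51699255 -0.07687378  0.112     ]
mould side
[ 0.47582454 -0.0919291   0.112     ]
[ 0.55781725 -0.06362925  0.112     ]
[ 0.51648489 -0.07789515  0.112     ]
[ 0.49566374 -0.02007353  0.112     ]
bot [ 4.76283039e-01 -9.03570735e-02 -1.11022302e-16]
bot [ 0.51619519 -0.07581722  0.        ]
side edge
[0.54485119 0.14211475 0.009     ]
[ 0.58775142 -0.0970147   0.009     ]
side far
[0.51379901 0.33121957 0.009     ]
[ 0.64909168 -0.32864551  0.009     ]
```

```bash
python3 - <<'E'
from h import *
from scipy.spatial.transform import Rotation as R
print(R.from_quat(get_obs()['tool_rot']).as_matrix().round(3))
E
```

```text
[[-0.914 -0.     0.407]
 [-0.407  0.002 -0.914]
 [-0.    -1.    -0.002]]
```

Request:
jog_arm --increments '[[[0,0,8,0.03,0.05,0.02,-1],[0,-8,16,0.06,0.1,0.04,-1],[0,-16,24,0.08,0.15,0.06,-1],[0,-20,24,0.1,0.2,0.08,-1]]]'

```text
time: 0.5
position: [0.3417, -0.4012, 0.2893]
tool_rot: [0.166, -0.61, 0.66, -0.406]
ft_force: [-0.5, -0.3, 0.1]
grip_width: 0.0867
```

```bash
cat >> h.py <<'E'
import json
def log():
    o=get_obs(); r=dict(q=list(map(float,o['q'])),p=list(map(float,o['position'])),r=list(map(float,o['tool_rot'])))
    open('log.jsonl','a').write(json.dumps(r)+"\n")
    print(round(float(o['time']),2),np.round(o['q'],3),np.round(o['position'],4),np.round(o['ft_force'],1),np.round(o['moment'],2),round(float(o['grip_width']),4))
    from scipy.spatial.transform import Rotation as R
    print(R.from_quat(o['tool_rot']).as_matrix().round(3).tolist())
E
python3 -c "
from h import *
log()"
```

```text
0.5 [-1.286  0.279  1.708  0.381  1.157 -0.717] [ 0.3417 -0.4012  0.2893] [-0.5 -0.3  0.1] [-0.04  0.15  0.02] 0.0867
[[-0.615, 0.334, 0.714], [-0.739, 0.074, -0.67], [-0.276, -0.94, 0.201]]
```

```bash
cat >> h.py <<'E'
from scipy.spatial.transform import Rotation as Rot
def Rdes(psi,tilt):
    """tilt deg of approach from straight down toward +forward(psi)"""
    f=np.array([np.cos(psi),np.sin(psi),0]); t=np.radians(tilt)
    a=f*np.sin(t)-np.array([0,0,np.cos(t)]); j=np.array([np.sin(psi),-np.cos(psi),0])
    return np.column_stack([np.cross(a,j),a,j])
def delta(P,Rt):
    o=get_obs(); R0=Rot.from_quat(o['tool_rot'])
    rv=(Rot.from_matrix(Rt)*R0.inv()).as_rotvec(degrees=True)
    return rv.round(2), (np.array(P)-o['position']).round(4), np.linalg.norm(rv)
E
python3 -c "
from h import *
print(delta([.42,-.12,.25],Rdes(.328,20)))"
```

```text
(array([ 11.82,   3.28, -27.57]), array([ 0.0783,  0.2812, -0.0393]), np.float64(30.174121556474283))
```

Request:
jog_arm --increments '[[[3,1,-7,0.02,0.05,0,-1],[6,1.6,-14,0.04,0.1,0,-1],[9,2.5,-21,0.05,0.15,-0.01,-1],[11.8,3.3,-27.6,0.06,0.2,-0.02,-1],[11.8,3.3,-27.6,0.07,0.245,-0.03,-1],[11.8,3.3,-27.6,0.0783,0.281,-0.039,-1]]]'

```text
time: 1.1
position: [0.4199, -0.1184, 0.25]
tool_rot: [0.008, 0.707, -0.667, 0.234]
ft_force: [0.2, 0.1, -0.0]
grip_width: 0.0871
```

```bash
python3 -c "
from h import *
log()"
```

```text
1.1 [-0.76   0.142  2.044  0.421  0.833  0.218] [ 0.4199 -0.1184  0.25  ] [ 0.2  0.1 -0. ] [-0.01  0.17  0.02] 0.0871
[[-0.89, 0.324, 0.321], [-0.301, 0.109, -0.947], [-0.342, -0.94, 0.0]]
```

```bash
python3 - <<'E'
import json
d=dict(q=[-1.33047689,.52847494,1.43392126,-2.9e-5,1.18135579,-.178487403],p=[0.2540181,-0.57024805,0.2215602],r=[-0.14702771,0.69242167,-0.69089611,0.14696142])
s=open('log.jsonl').read(); open('log.jsonl','w').write(json.dumps(d)+"\n"+s)
E
cat > kin.py <<'E'
import numpy as np,json
from scipy.spatial.transform import Rotation as R
from scipy.optimize import least_squares
D=[json.loads(l) for l in open('log.jsonl')]
def Ry(a):return R.from_euler('y',a).as_matrix()
def Rz(a):return R.from_euler('z',a).as_matrix()
M0=None
def rots(q):
    A=[Rz(q[0])];A.append(A[-1]@Ry(q[1]));A.append(A[-1]@Ry(q[2]));A.append(A[-1]@Rz(q[3]));A.append(A[-1]@Ry(q[4]));A.append(A[-1]@Rz(q[5]))
    return A
def fkp(q,v):
    A=rots(q)
    # v: e,d1,a1,a2,a3x,d4,d6
    e,d1,a1,a2,a3x,d4,d6=v
    p=A[0]@[a1,e,d1]; pts=[p]
    p=p+A[1]@[0,0,a2]; pts.append(p)
    p=p+A[2]@[a3x,0,d4]; pts.append(p)
    p=p+A[5]@[0,0,d6]; pts.append(p)
    return p,A[5],pts
if __name__=="__main__":
    for d in D: print((rots(d['q'])[5].T@R.from_quat(d['r']).as_matrix()).round(3).tolist())
    for mask in ([1,1,0,1,0,1,1],[1,1,0,1,1,1,1],[1,1,1,1,1,1,1]):
        m=np.array(mask,bool)
        def full(x): v=np.zeros(7);v[m]=x;return v
        f=lambda x:np.concatenate([fkp(d['q'],full(x))[0]-d['p'] for d in D])
        x0=np.array([.11,.3,0,.4,0,.4,.25])[m]
        s=least_squares(f,x0); print(full(s.x).round(4),np.abs(s.fun).max(), s.fun.round(4))
E
python3 kin.py
```

```text
[[-0.0, 0.0, -1.0], [-1.0, -0.0, 0.0], [-0.0, 1.0, 0.0]]
[[-0.0, -0.0, -1.0], [-1.0, 0.0, 0.0], [0.0, 1.0, -0.0]]
[[-0.0, 0.0, -1.0], [-1.0, 0.0, 0.0], [0.0, 1.0, -0.0]]
[0.1155 0.0699 0.     0.6404 0.     0.317  0.2844] 0.007451400649262904 [ 0.0046  0.0001 -0.004  -0.0048  0.007   0.0004  0.0052 -0.0075  0.0036]
[0.111  0.2742 0.     0.588  0.1141 0.3917 0.3055] 8.745548202293563e-09 [ 0.  0. -0.  0. -0.  0. -0. -0.  0.]
[ 0.111   0.2742 -0.      0.588   0.1141  0.3917  0.3055] 7.436567778240644e-09 [ 0.  0. -0.  0. -0.  0. -0. -0.  0.]
```

```bash
cat > ik.py <<'E'
from kin import *
V=[.111,.2742,0,.588,.1141,.3917,.3055]
e,d1,_,a2,a3,d4,d6=V
MT=np.array([[0,0,-1],[-1,0,0],[0,1,0.]])
LO=np.array([-3.08,-.75,.22,-1.43,0,-2.85]);HI=np.array([3.08,2.2,2.44,4.57,2.65,2.85])
def ik(P,Rt):
    out=[]
    A=Rt@MT.T; w=np.array(P)-A[:,2]*d6
    r2=w[0]**2+w[1]**2-e*e
    if r2<0:return out
    for sg in(1,-1):
        r=sg*np.sqrt(r2); q1=np.arctan2(w[1],w[0])-np.arctan2(e,r); z=w[2]-d1
        L=np.hypot(a3,d4);be=np.arctan2(a3,d4);D2=r*r+z*z
        c=(D2-a2**2-L**2)/(2*a2*L)
        if abs(c)>1:continue
        for s2 in(1,-1):
            g=s2*np.arccos(c); q3=g-be
            q2=np.arctan2(r,z)-np.arctan2(L*np.sin(g),a2+L*np.cos(g))
            R3=Rz(q1)@Ry(q2)@Ry(q3); B=R3.T@A
            q5=np.arccos(np.clip(B[2,2],-1,1)); q4=np.arctan2(B[1,2],B[0,2]); q6=np.arctan2(B[2,1],-B[2,0])
            w2=lambda a:(a+np.pi)%(2*np.pi)-np.pi
            for k4 in(0,2*np.pi):
                q=np.array([w2(q1),w2(q2),w2(q3),w2(q4)+k4,q5,w2(q6)])
                if (q>=LO).all() and (q<=HI).all(): out.append(q)
    return out
E
python3 - <<'E'
from ik import *
from h import Rdes
for d in D: print(np.round(ik(d['p'],R.from_quat(d['r']).as_matrix()),3),np.round(d['q'],3))
psi=.185;n=np.array([np.cos(psi),np.sin(psi),0]);l=np.array([-np.sin(psi),np.cos(psi),0])
c=np.array([.506,-.048,0]); lat=c@l
Pv=n*.56+l*lat+[0,0,.009]
def pose(th,T0,zg,xg=-.044,flip=0):
    # grasp point on mould: at face-relative (xg behind far face, zg above foot)
    t=np.radians(th)
    u=xg;v=zg-.009
    G=Pv+n*(u*np.cos(t)+v*np.sin(t))+np.array([0,0,1])*(-u*np.sin(t)+v*np.cos(t))
    Rt=Rdes(psi,T0-th)
    if flip: Rt=Rt@np.diag([-1,1,-1.])
    return G+Rt[:,1]*.0187,Rt
for zg in(.06,.085):
  for T0 in range(0,91,10):
    row=[]
    for th in range(0,91,15):
      s=''
      for fl in(0,1):
        P,Rt=pose(th,T0,zg,flip=fl); S=ik(P,Rt); s+=str(len(S))
      row.append(s)
    P,Rt=pose(0,T0,zg); P2,R2=pose(90,T0,zg)
    print(zg,T0,row, [x.round(2).tolist() for x in ik(P,Rt)],[x.round(2).tolist() for x in ik(P2,R2)])
E
```

```text
[[-1.33   0.528  1.434 -0.     1.181 -0.178]] [-1.33   0.528  1.434 -0.     1.181 -0.178]
[[-1.286  0.279  1.708  0.381  1.157 -0.717]] [-1.286  0.279  1.708  0.381  1.157 -0.717]
[[-0.76   0.142  2.044  0.421  0.833  0.218]] [-0.76   0.142  2.044  0.421  0.833  0.218]
0.06 0 ['11', '11', '11', '11', '11', '11', '00'] [[-0.29, 0.69, 1.8, 0.0, 0.65, 1.1]] []
0.06 10 ['11', '11', '11', '11', '11', '11', '11'] [[-0.34, 0.67, 1.92, 0.22, 0.41, 0.85]] [[-0.09, 1.42, 0.55, -0.47, 2.5, 1.13]]
0.06 20 ['10', '11', '11', '11', '11', '11', '11'] [[-0.39, 0.68, 2.04, 0.96, 0.23, 0.07]] [[-0.1, 1.33, 0.65, -0.37, 2.33, 1.21]]
0.06 30 ['11', '11', '11', '11', '11', '11', '11'] [[-0.46, 0.72, 2.15, 2.05, 0.34, -1.08]] [[-0.1, 1.24, 0.76, -0.3, 2.14, 1.26]]
0.06 40 ['11', '11', '11', '11', '11', '11', '11'] [[-0.53, 0.81, 2.25, 2.36, 0.64, -1.49]] [[-0.11, 1.15, 0.89, -0.25, 1.94, 1.28]]
0.06 50 ['11', '11', '11', '11', '11', '11', '11'] [[-0.6, 0.95, 2.34, 2.43, 0.98, -1.7]] [[-0.13, 1.06, 1.02, -0.2, 1.74, 1.29]]
0.06 60 ['11', '11', '11', '11', '11', '11', '11'] [[-0.67, 1.13, 2.39, 2.4, 1.31, -
[... 1022 characters left out ...]
] [[-0.11, 1.18, 0.79, -0.24, 2.01, 1.28]]
0.085 50 ['11', '11', '11', '11', '11', '11', '11'] [[-0.6, 0.87, 2.34, 2.39, 0.93, -1.64]] [[-0.12, 1.09, 0.93, -0.2, 1.79, 1.29]]
0.085 60 ['11', '11', '11', '11', '11', '11', '11'] [[-0.67, 1.05, 2.4, 2.38, 1.27, -1.82]] [[-0.13, 1.0, 1.07, -0.16, 1.57, 1.29]]
0.085 70 ['11', '11', '11', '10', '11', '11', '11'] [[-0.73, 1.24, 2.43, 2.3, 1.56, -1.98]] [[-0.15, 0.92, 1.21, -0.12, 1.34, 1.28]]
0.085 80 ['11', '11', '11', '11', '11', '11', '11'] [[-0.78, 1.4, 2.4, 2.17, 1.78, -2.11]] [[-0.18, 0.86, 1.35, -0.07, 1.1, 1.25]]
0.085 90 ['11', '11', '11', '11', '10', '11', '11'] [[-0.79, 1.52, 2.34, 2.04, 1.95, -2.19]] [[-0.2, 0.8, 1.49, 0.0, 0.85, 1.18]]
```

```bash
cat > plan.py <<'E'
from ik import *
from h import Rdes
psi=.185;n=np.array([np.cos(psi),np.sin(psi),0]);l=np.array([-np.sin(psi),np.cos(psi),0])
c=np.array([.506,-.048,0]); lat=c@l
Pv=n*.56+l*lat+[0,0,.009]
def pose(th,T0,zg,xg=-.047,flip=0):
    t=np.radians(th)
    u=xg;v=zg-.009
    G=Pv+n*(u*np.cos(t)+v*np.sin(t))+np.array([0,0,1])*(-u*np.sin(t)+v*np.cos(t))
    Rt=Rdes(psi,T0-th)
    if flip: Rt=Rt@np.diag([-1,1,-1.])
    return G+Rt[:,1]*.0187,Rt
E
python3 - <<'E'
from plan import *
for T0 in range(10,71,5):
    Q=[]
    for th in range(0,91,2):
        P,Rt=pose(th,T0,.082); S=ik(P,Rt)
        if not S: Q=None;break
        Q.append(S[0] if not Q else min(S,key=lambda q:abs(q-Q[-1]).max()))
    if Q is None: print(T0,'x',th);continue
    Q=np.array(Q); dq=np.abs(np.diff(Q,axis=0))/2
    print(T0,Q[:,4].min().round(2),'dq/deg',dq.max(0).round(3),Q[0].round(2),Q[-1].round(2))
E
```

```text
10 0.46 dq/deg [0.006 0.013 0.017 0.029 0.028 0.033] [-0.34  0.62  1.92  0.2   0.46  0.87] [-0.09  1.46  0.43 -0.52  2.58  1.08]
15 0.35 dq/deg [0.007 0.013 0.017 0.054 0.028 0.059] [-0.37  0.62  1.98  0.41  0.35  0.65] [-0.09  1.41  0.49 -0.45  2.49  1.14]
20 0.26 dq/deg [0.008 0.013 0.017 0.102 0.027 0.108] [-0.4   0.62  2.04  0.8   0.26  0.23] [-0.09  1.37  0.55 -0.39  2.4   1.18]
25 0.25 dq/deg [0.008 0.013 0.017 0.14  0.027 0.148] [-0.43  0.64  2.1   1.39  0.25 -0.39] [-0.09  1.32  0.61 -0.34  2.3   1.22]
30 0.25 dq/deg [0.009 0.013 0.017 0.137 0.027 0.144] [-0.46  0.66  2.15  1.89  0.32 -0.91] [-0.1   1.27  0.67 -0.3   2.21  1.24]
35 0.25 dq/deg [0.009 0.012 0.017 0.132 0.031 0.14 ] [-0.5   0.7   2.21  2.16  0.45 -1.22] [-0.1   1.22  0.74 -0.27  2.11  1.26]
40 0.26 dq/deg [0.01  0.013 0.017 0.13  0.036 0.137] [-0.53  0.75  2.26  2.3   0.6  -1.41] [-0.11  1.18  0.8  -0.25  2.    1.28]
45 0.26 dq/deg [0.01  0.017 0.017 0.129 0.038 0.136] [-0.57  0.81  2.31  2.37  0.77 -1.55] [-0.11  1.13  0.87 -0.22  1.9   1.29]
50 0.26 dq/deg [0.01  0.02  0.017 0.127 0.04  0.134] [-0.61  0.89  2.35  2.4   0.94 -1.65] [-0.12  1.08  0.94 -0.2   1.79  1.29]
55 0.26 dq/deg [0.01  0.022 0.017 0.124 0.04  0.131] [-0.65  0.97  2.38  2.4   1.11 -1.75] [-0.13  1.04  1.01 -0.18  1.68  1.29]
60 0.27 dq/deg [0.01  0.024 0.017 0.123 0.039 0.129] [-0.68  1.07  2.41  2.38  1.28 -1.84] [-0.13  1.    1.08 -0.16  1.57  1.29]
65 0.27 dq/deg [0.01  0.025 0.016 0.122 0.039 0.128] [-0.71  1.16  2.43  2.34  1.43 -1.92] [-0.14  0.96  1.15 -0.14  1.45  1.29]
70 0.27 dq/deg [0.01  0.024 0.016 0.12  0.039 0.126] [-0.74  1.26  2.43  2.29  1.57 -2.  ] [-0.15  0.92  1.22 -0.12  1.34  1.28]
```

```bash
python3 - <<'E'
from h import *
import cv2
im=camera('side'); cv2.imwrite('pics/s1.png',cv2.resize(im[:300,60:460,::-1],None,fx=2,fy=2,interpolation=cv2.INTER_CUBIC))
E
```

```text
(no output)
```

View pics/s1.png

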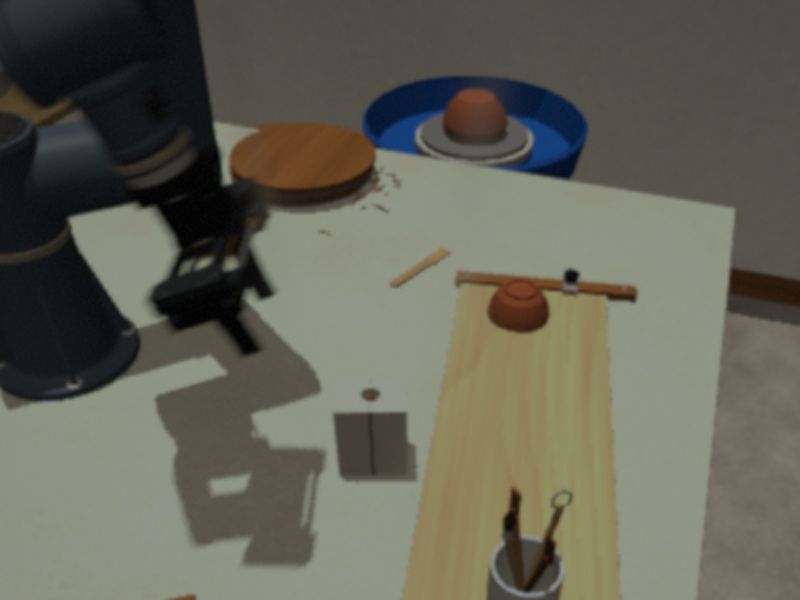

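```bash
cat > g.py <<'E'
from h import *
def tcp(G,psi,T):
    R_=Rdes(psi,T); return np.array(G)+.0187*R_[:,1],R_
E
python3 - <<'E'
from g import *
from ik import ik
f=np.array([np.cos(.328),np.sin(.328)]); c=np.array([.506,-.048])-.003*f
for z in(.2,.078):
    P,R_=tcp([*c,z],.328,15); print(P.round(4),delta(P,R_),ik(P,R_))
E
```

```text
[ 0.5077 -0.0474  0.1819] (array([-2.23,  4.35, -0.35]), array([ 0.0906,  0.0613, -0.0659]), np.float64(4.902635675763324)) [array([-0.42242638,  0.36427206,  1.93816061,  0.2896342 ,  0.66619614,
        0.60749598])]
[ 0.5077 -0.0474  0.0599] (array([-2.23,  4.35, -0.35]), array([ 0.0906,  0.0613, -0.1879]), np.float64(4.902635675763324)) [array([-0.42242638,  0.61614685,  2.03233371,  0.54598546,  0.34682115,
        0.31849938])]
```

Request:
jog_arm --increments '[[[-1,2,0,0.03,0.02,-0.01,-1],[-2.2,4.3,-0.3,0.06,0.04,-0.03,-1],[-2.2,4.3,-0.3,0.09,0.061,-0.055,-1],[-2.2,4.3,-0.3,0.0906,0.0613,-0.066,-1],[-2.2,4.3,-0.3,0.0906,0.0613,-0.066,-1]]]'

```text
time: 1.65
position: [0.5068, -0.046, 0.1797]
tool_rot: [-0.026, 0.708, -0.675, 0.205]
ft_force: [-0.6, -0.2, 0.4]
grip_width: 0.0868
```

```bash
python3 - <<'E'
from g import *
import cv2
log()
f=np.array([np.cos(.328),np.sin(.328)]); c=np.array([.506,-.048])-.003*f
P,R_=tcp([*c,.078],.328,15); print(delta(P,R_))
im=camera('top'); cv2.imwrite('pics/t2.png',cv2.resize(im[150:330,200:400,::-1],None,fx=4,fy=3.3,interpolation=cv2.INTER_CUBIC))
im=camera('side'); cv2.imwrite('pics/s2.png',cv2.resize(im[100:280,170:330,::-1],None,fx=4,fy=3.3,interpolation=cv2.INTER_CUBIC))
E
```

```text
1.65 [-0.421  0.368  1.94   0.292  0.666  0.603] [ 0.5068 -0.046   0.1797] [-0.6 -0.2  0.4] [0.01 0.19 0.01] 0.0868
[[-0.914, 0.241, 0.325], [-0.314, 0.087, -0.946], [-0.256, -0.967, -0.004]]
(array([-0.15, -0.22, -0.2 ]), array([ 0.0009, -0.0014, -0.1197]), np.float64(0.33743227621398136))
```

View pics/t2.png

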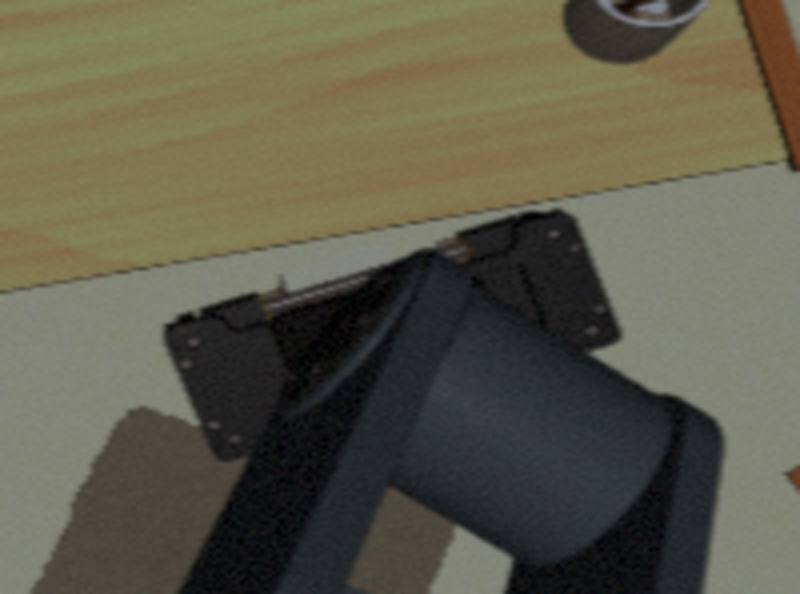

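View pics/s2.png

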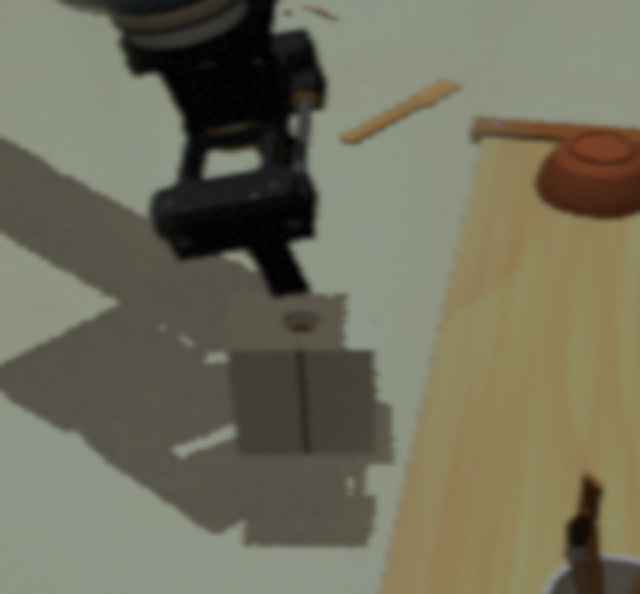

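Request:
jog_arm --increments '[[[0,0,0,0.001,-0.0015,-0.03,-1],[-0.1,-0.2,-0.2,0.001,-0.0015,-0.05,-1],[-0.1,-0.2,-0.2,0.001,-0.0015,-0.07,-1],[-0.1,-0.2,-0.2,0.001,-0.0015,-0.09,-1],[-0.1,-0.2,-0.2,0.001,-0.0015,-0.11,-1],[-0.1,-0.2,-0.2,0.001,-0.0015,-0.12,-1]]]'

```text
time: 2.35
position: [0.508, -0.0501, 0.0613]
tool_rot: [-0.021, 0.706, -0.677, 0.205]
ft_force: [-0.3, -0.4, -0.4]
grip_width: 0.0871
```

```bash
python3 - <<'E'
from g import *
import cv2
log()
im=camera('side'); cv2.imwrite('pics/s3.png',cv2.resize(im[100:280,170:330,::-1],None,fx=4,fy=3.3,interpolation=cv2.INTER_CUBIC))
im=camera('top'); cv2.imwrite('pics/t3.png',cv2.resize(im[180:310,230:350,::-1],None,fx=4,fy=4,interpolation=cv2.INTER_CUBIC))
E
```

```text
2.35 [-0.428  0.613  2.033  0.549  0.347  0.315] [ 0.508  -0.0501  0.0613] [-0.3 -0.4 -0.4] [0.01 0.19 0.03] 0.0871
[[-0.915, 0.249, 0.318], [-0.307, 0.082, -0.948], [-0.262, -0.965, 0.002]]
```

View pics/s3.png

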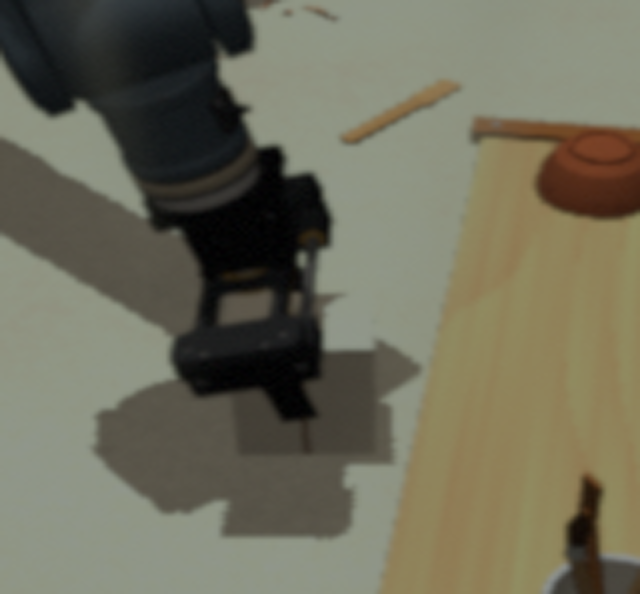

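View pics/t3.png

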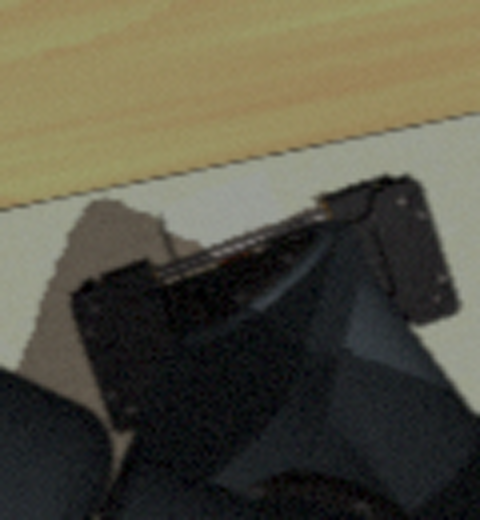

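Request:
jog_arm --increments '[[[0,0,0.3,0,0.002,0,-0.35],[0,0,0.3,0,0.002,0,-0.35],[0,0,0.3,0,0.002,0,-0.35]]]' --squeeze 10

```text
time: 2.75
position: [0.5083, -0.0483, 0.0624]
tool_rot: [-0.022, 0.706, -0.677, 0.207]
ft_force: [1.3, 0.8, -0.0]
grip_width: 0.0704
```

Request:
jog_arm --increments '[[[0,0,0,0,0,0,-0.4],[0,0,0,0,0,0,-0.45],[0,0,0,0,0,0,-0.5],[0,0,0,0,0,0,-0.2],[0,0,0,0,0,0,-0.2],[0,0,0,0,0,0,-0.2]]]' --squeeze 10

```text
time: 3.35
position: [0.5084, -0.0482, 0.0624]
tool_rot: [-0.022, 0.706, -0.677, 0.207]
ft_force: [0.5, 0.2, 1.6]
grip_width: 0.062
```

```bash
python3 - <<'E'
from g import *
log()
E
```

```text
3.35 [-0.424  0.611  2.033  0.548  0.349  0.315] [ 0.5084 -0.0482  0.0624] [0.5 0.2 1.6] [0.02 0.11 0.06] 0.062
[[-0.913, 0.249, 0.323], [-0.312, 0.083, -0.946], [-0.262, -0.965, 0.002]]
```

Request:
jog_arm --increments '[[[0,0,0,0,0,0,0],[0,0,-1.5,0.0015,0.0003,0,0],[0,0,-3,0.003,0.0006,0,0],[0,0,-4.5,0.005,0.001,0,0],[0,0,-6,0.007,0.0013,0,0],[0,0,-7.2,0.009,0.0017,0,0],[0,0,-8.2,0.011,0.002,0,0],[0,0,-8.2,0.012,0.0022,0,0]]]' --squeeze 30

```text
time: 4.15
position: [0.5159, -0.044, 0.0623]
tool_rot: [0.025, 0.707, -0.689, 0.157]
ft_force: [-12.0, -3.5, 16.6]
grip_width: 0.0621
```

```bash
python3 - <<'E'
from g import *
import cv2
log()
im=camera('side'); cv2.imwrite('pics/s4.png',cv2.resize(im[150:280,190:330,::-1],None,fx=5,fy=4.5,interpolation=cv2.INTER_CUBIC))
im=camera('top'); cv2.imwrite('pics/t4.png',cv2.resize(im[180:310,230:350,::-1],None,fx=4,fy=4,interpolation=cv2.INTER_CUBIC))
E
```

```text
4.15 [-0.388  0.612  2.021  0.463  0.322  0.569] [ 0.5159 -0.044   0.0623] [-12.   -3.5  16.6] [-0.52  1.97  0.06] 0.0621
[[-0.95, 0.251, 0.187], [-0.18, 0.05, -0.982], [-0.256, -0.967, -0.002]]
```

View pics/s4.png

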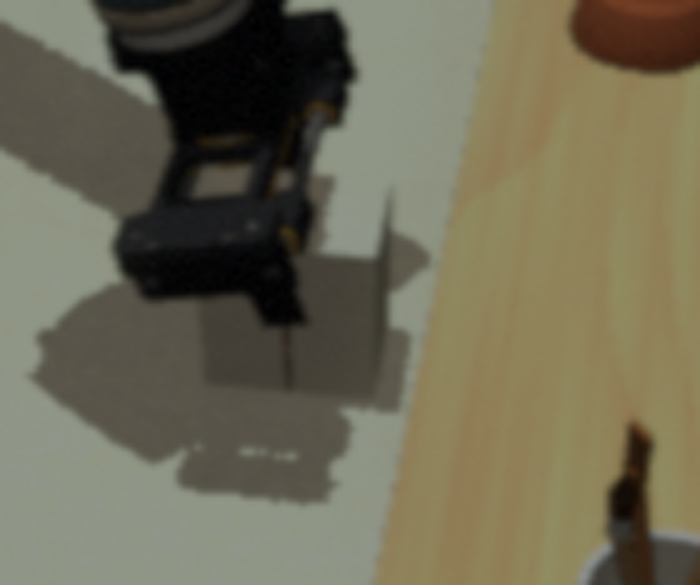

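View pics/t4.png

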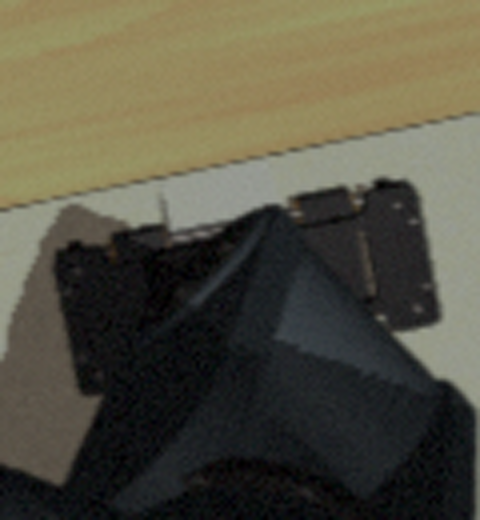

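Request:
jog_arm --increments '[[[0,0,0,0,0,0.001,0],[0,0,0,0,0,0.001,0]]]'

```text
time: 4.45
position: [0.5137, -0.043, 0.0625]
tool_rot: [0.024, 0.709, -0.688, 0.155]
ft_force: [-5.2, -0.2, 0.4]
grip_width: 0.0618
```

```bash
python3 - <<'E'
from g import *
log()
E
```

```text
4.45 [-0.388  0.611  2.023  0.459  0.327  0.572] [ 0.5137 -0.043   0.0625] [-5.2 -0.2  0.4] [-0.07  0.98  0.02] 0.0618
[[-0.951, 0.247, 0.187], [-0.18, 0.053, -0.982], [-0.253, -0.968, -0.006]]
```

Request:
jog_arm --increments '[[[0,0,0,0.003,0.0003,0.0003,0],[0,0,0,0.005,0.0005,0.0003,0],[0,0,0,0.007,0.0007,0.0003,0],[0,0,0,0.009,0.001,0.0004,0],[0,0,0,0.011,0.0015,0.0005,0],[0,0,0,0.013,0.002,0.0005,0]]]'

```text
time: 5.05
position: [0.5251, -0.0403, 0.0626]
tool_rot: [0.023, 0.709, -0.687, 0.154]
ft_force: [-6.4, -1.1, 2.9]
grip_width: 0.0617
```

```bash
python3 - <<'E'
from g import *
log()
E
```

```text
5.05 [-0.373  0.617  1.993  0.42   0.348  0.627] [ 0.5251 -0.0403  0.0626] [-6.4 -1.1  2.9] [-0.37  1.03 -0.11] 0.0617
[[-0.951, 0.244, 0.188], [-0.18, 0.054, -0.982], [-0.25, -0.968, -0.008]]
```

Request:
jog_arm --increments '[[[0,0,0,0.0025,0.0004,0.0003,0],[0,0,0,0.004,0.0007,0.0003,0],[0,0,0,0.0055,0.001,0.0004,0],[0,0,0,0.007,0.0013,0.0004,0]]]'

```text
time: 5.45
position: [0.5305, -0.0386, 0.0627]
tool_rot: [0.022, 0.71, -0.687, 0.153]
ft_force: [-7.5, -1.8, 4.9]
grip_width: 0.0616
```

```bash
python3 - <<'E'
from g import *
import cv2
log()
im=camera('side'); cv2.imwrite('pics/s5.png',cv2.resize(im[150:280,190:330,::-1],None,fx=5,fy=4.5,interpolation=cv2.INTER_CUBIC))
E
```

```text
5.45 [-0.365  0.62   1.978  0.4    0.361  0.656] [ 0.5305 -0.0386  0.0627] [-7.5 -1.8  4.9] [-0.51  1.15 -0.15] 0.0616
[[-0.952, 0.241, 0.188], [-0.18, 0.055, -0.982], [-0.247, -0.969, -0.009]]
```

View pics/s5.png

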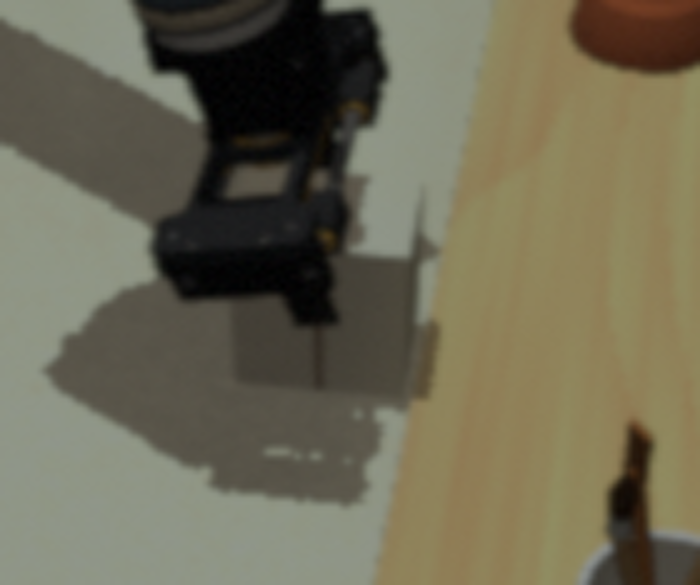

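Request:
jog_arm --increments '[[[0,0,0,0.0016,0.0002,0.0006,0],[0,0,0,0.0025,0.0003,0.0006,0],[0,0,0,0.0033,0.0005,0.0006,0]]]'

```text
time: 5.8
position: [0.5337, -0.0378, 0.0628]
tool_rot: [0.021, 0.71, -0.687, 0.153]
ft_force: [-2.7, 0.2, -3.9]
grip_width: 0.0616
```

```bash
python3 - <<'E'
from g import *
log()
E
```

```text
5.8 [-0.361  0.621  1.969  0.391  0.368  0.669] [ 0.5337 -0.0378  0.0628] [-2.7  0.2 -3.9] [-0.15  0.73 -0.04] 0.0616
[[-0.952, 0.24, 0.188], [-0.18, 0.056, -0.982], [-0.246, -0.969, -0.01]]
```

Request:
jog_arm --increments '[[[0,0,0,0.0012,0.0002,0.0001,0],[0,0,0,0.002,0.0003,0.0001,0]]]'

```text
time: 6.0
position: [0.5353, -0.0374, 0.0628]
tool_rot: [0.021, 0.711, -0.687, 0.153]
ft_force: [-4.2, -0.8, 0.6]
grip_width: 0.0618
```

Request:
jog_arm --increments '[[[0,0,0,0.0012,0.0002,0.0001,0],[0,0,0,0.002,0.0003,0.0001,0]]]'

```text
time: 6.2
position: [0.5358, -0.0372, 0.0629]
tool_rot: [0.02, 0.711, -0.687, 0.152]
ft_force: [-10.3, -5.1, 7.1]
grip_width: 0.0618
```

```bash
python3 - <<'E'
from g import *
log()
E
```

```text
6.2 [-0.357  0.622  1.962  0.379  0.376  0.684] [ 0.5358 -0.0372  0.0629] [-10.3  -5.1   7.1] [-1.4   1.92 -0.53] 0.0618
[[-0.953, 0.237, 0.189], [-0.181, 0.056, -0.982], [-0.244, -0.97, -0.011]]
```

```bash
python3 - <<'E'
from g import *
import cv2
im=camera('side'); cv2.imwrite('pics/s6.png',cv2.resize(im[180:250,220:310,::-1],None,fx=8,fy=8,interpolation=cv2.INTER_CUBIC))
im=camera('top'); cv2.imwrite('pics/t6.png',cv2.resize(im[200:260,240:340,::-1],None,fx=8,fy=8,interpolation=cv2.INTER_CUBIC))
E
```

```text
(no output)
```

View pics/s6.png

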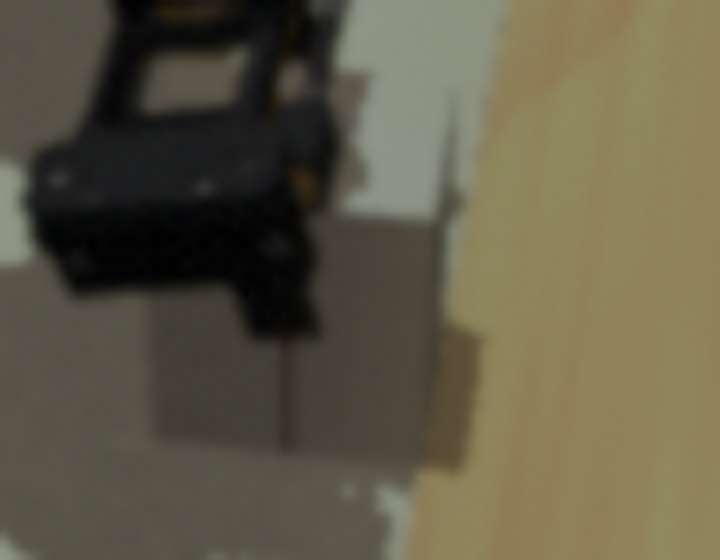

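View pics/t6.png

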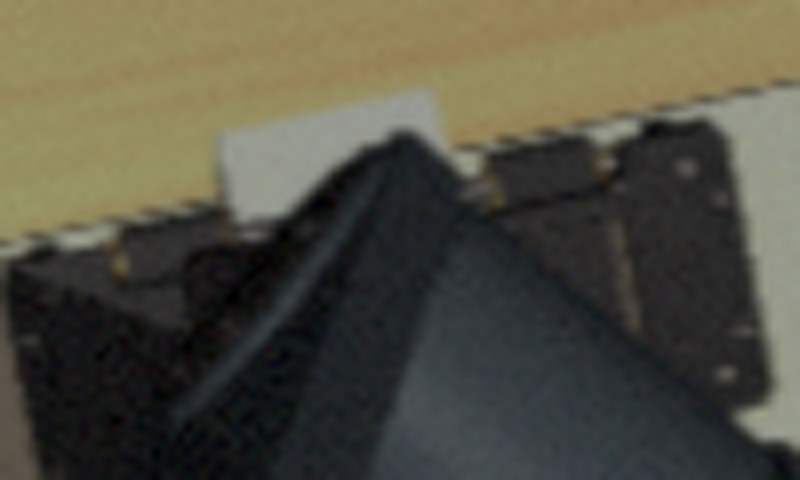

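```bash
python3 - <<'E'
from g import *
psi=.185;n=np.array([np.cos(psi),np.sin(psi),0]);l=np.array([-np.sin(psi),np.cos(psi),0])
for p in[(218,135),(436,90)]:
    X=ray('top',*crop(p,8,240,200),.112);print(X,X@n,X@l)
for p in[(436,218)]:
    X=ray('side',*crop(p,8,220,180),.112);print(X,X@n,X@l)
for p in[(0,243),(800,82)]:
    X=ray('top',*crop(p,8,240,200),.009);print(X,X@n,X@l)
o=get_obs();print(o['position']@n,o['position']@l)
E
```

```text
[0.57131352 0.00077173 0.112     ] 0.561706725838287 -0.10433258308842756
[ 0.58312351 -0.06016448  0.112     ] 0.5621061867073137 -0.16640139633374637
[ 0.58353945 -0.05746861  0.112     ] 0.5630109274794846 -0.16382804394647676
[0.55577181 0.07004503 0.009     ] 0.559172797993098 -0.03338249729327506
[ 0.60276778 -0.18018258  0.009     ] 0.5593383442567247 -0.2879850375892284
0.5197374918967855 -0.13509237662740636
```

```bash
cat > tip.py <<'E'
from g import *
import sys
psi=.186;n=np.array([np.cos(psi),np.sin(psi),0]);l=np.array([-np.sin(psi),np.cos(psi),0])
try: ref=json.load(open('ref.json'))
except Exception:
    o=get_obs(); ref=dict(p=list(map(float,o['position'])),r=list(map(float,o['tool_rot']))); json.dump(ref,open('ref.json','w'))
p0=np.array(ref['p']);R0=Rot.from_quat(ref['r'])
P=n*.561+l*(p0@l)+np.array([0,0,.009])
def target(th,lift=0.,out=0.):
    Q=Rot.from_rotvec(l*th,degrees=True)
    return P+Q.apply(p0-P)+np.array([0,0,lift])+n*out,(Q*R0)
def cur():
    o=get_obs(); Rc=Rot.from_quat(o['tool_rot']); rv=(Rc*R0.inv()).as_rotvec(degrees=True); return o['position'],Rc,rv
if __name__=="__main__":
    log(); p,Rc,rv=cur(); th=rv@l; print('theta',th.round(2),'resid',(rv-th*l).round(2),'pos-target',(p-target(th)[0])@np.column_stack([n,l,[0,0,1]]))
    a=[float(x) for x in sys.argv[1:]]
    lift=a.pop(0); out=a.pop(0)
    for t in a:
        Pt,Rt=target(t,lift,out); print(t,(Rt*Rc.inv()).as_rotvec(degrees=True).round(1).tolist(),(Pt-p).round(4).tolist())
E
python3 tip.py .0008 0 2.5 5 7.5 10 12.5 15 17.5 20
```

```text
6.3 [-0.357  0.622  1.962  0.379  0.376  0.684] [ 0.5357 -0.0372  0.0629] [-9.9 -4.4  4. ] [-1.16  1.59 -0.37] 0.0618
[[-0.953, 0.237, 0.189], [-0.18, 0.056, -0.982], [-0.244, -0.97, -0.011]]
theta 0.0 resid [0. 0. 0.] pos-target [0. 0. 0.]
2.5 [-0.5, 2.5, -0.0] [0.0023, 0.0004, 0.0026]
5.0 [-0.9, 4.9, -0.0] [0.0048, 0.0009, 0.0042]
7.5 [-1.4, 7.4, -0.0] [0.0073, 0.0014, 0.0057]
10.0 [-1.8, 9.8, 0.0] [0.0098, 0.0018, 0.0072]
12.5 [-2.3, 12.3, -0.0] [0.0124, 0.0023, 0.0085]
15.0 [-2.8, 14.7, -0.0] [0.0151, 0.0028, 0.0097]
17.5 [-3.2, 17.2, 0.0] [0.0178, 0.0034, 0.0108]
20.0 [-3.7, 19.7, 0.0] [0.0206, 0.0039, 0.0117]
```

Request:
jog_arm --increments '[[[0,0,0,0,0,0,0],[-0.5,2.5,0,0.0023,0.0004,0.0026,0],[-0.9,4.9,0,0.0048,0.0009,0.0042,0],[-1.4,7.4,0,0.0073,0.0014,0.0057,0],[-1.8,9.8,0,0.0098,0.0018,0.0072,0]]]' --squeeze 45

```text
time: 6.8
position: [0.5455, -0.0355, 0.0696]
tool_rot: [-0.042, 0.71, -0.697, 0.09]
ft_force: [-1.4, 0.2, -6.2]
grip_width: 0.0619
```

```bash
python3 tip.py .0008 0 12.5 15 17.5 20 22.5 25 27.5 30; python3 - <<'E'
from g import *
import cv2
im=camera('side'); cv2.imwrite('pics/s7.png',cv2.resize(im[160:250,210:310,::-1],None,fx=6,fy=6,interpolation=cv2.INTER_CUBIC))
E
```

```text
6.8 [-0.294  0.637  1.803  0.071  0.647  1.034] [ 0.5455 -0.0355  0.0696] [-1.4  0.2 -6.2] [-0.11  0.42 -0.04] 0.0619
[[-0.98, 0.066, 0.187], [-0.185, 0.025, -0.982], [-0.069, -0.998, -0.012]]
theta 10.12 resid [0.04 0.01 0.  ] pos-target [-0.00017437 -0.00012933  0.00024278]
12.5 [-0.5, 2.3, 0.0] [0.0026, 0.0006, 0.0018]
15.0 [-0.9, 4.8, 0.0] [0.0053, 0.0011, 0.003]
17.5 [-1.4, 7.2, 0.0] [0.008, 0.0016, 0.0041]
20.0 [-1.9, 9.7, 0.0] [0.0108, 0.0022, 0.005]
22.5 [-2.3, 12.2, 0.0] [0.0136, 0.0027, 0.0059]
25.0 [-2.8, 14.6, 0.0] [0.0164, 0.0032, 0.0066]
27.5 [-3.3, 17.1, 0.0] [0.0193, 0.0038, 0.0071]
30.0 [-3.7, 19.5, 0.0] [0.0221, 0.0043, 0.0076]
```

View pics/s7.png

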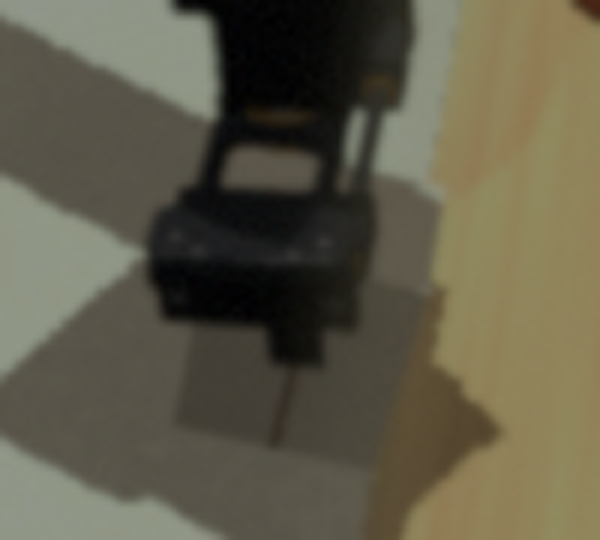

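Request:
jog_arm --increments '[[[-0.5,2.3,0,0.0026,0.0006,0.0018,0],[-0.9,4.8,0,0.0053,0.0011,0.003,0],[-1.4,7.2,0,0.008,0.0016,0.0041,0],[-1.9,9.7,0,0.0108,0.0022,0.005,0],[-2.3,12.2,0,0.0136,0.0027,0.0059,0],[-2.8,14.6,0,0.0164,0.0032,0.0066,0],[-3.3,17.1,0,0.0193,0.0038,0.0071,0],[-3.7,19.5,0,0.0221,0.0043,0.0076,0]]]'

```text
time: 7.65
position: [0.568, -0.0307, 0.0764]
tool_rot: [0.164, -0.693, 0.702, 0.034]
ft_force: [-2.9, -1.7, -5.3]
grip_width: 0.0619
```

```bash
python3 tip.py .0008 0 32.5 35 37.5 40 42.5 45 47.5 50
```

```text
7.65 [-0.2    0.758  1.476 -0.1    1.174  1.236] [ 0.568  -0.0307  0.0764] [-2.9 -1.7 -5.3] [-0.23  0.17 -0.02] 0.0619
[[-0.944, -0.274, 0.183], [-0.179, -0.038, -0.983], [0.277, -0.961, -0.013]]
theta 30.17 resid [0.08 0.02 0.05] pos-target [ 2.12680873e-04  4.10279002e-04 -3.61245769e-05]
32.5 [-0.5, 2.3, -0.0] [0.0026, 0.0001, 0.0011]
35.0 [-1.0, 4.7, -0.0] [0.0055, 0.0006, 0.0013]
37.5 [-1.4, 7.2, -0.0] [0.0084, 0.0012, 0.0014]
40.0 [-1.9, 9.6, -0.0] [0.0113, 0.0017, 0.0013]
42.5 [-2.4, 12.1, -0.0] [0.0142, 0.0023, 0.0011]
45.0 [-2.8, 14.6, -0.0] [0.0171, 0.0028, 0.0008]
47.5 [-3.3, 17.0, -0.0] [0.02, 0.0033, 0.0004]
50.0 [-3.8, 19.5, -0.0] [0.0228, 0.0039, -0.0002]
```

Request:
jog_arm --increments '[[[-0.5,2.3,0,0.0026,0.0001,0.0011,0],[-1,4.7,0,0.0055,0.0006,0.0013,0],[-1.4,7.2,0,0.0084,0.0012,0.0014,0],[-1.9,9.6,0,0.0113,0.0017,0.0013,0],[-2.4,12.1,0,0.0142,0.0023,0.0011,0],[-2.8,14.6,0,0.0171,0.0028,0.0008,0],[-3.3,17,0,0.02,0.0033,0.0004,0],[-3.8,19.5,0,0.0228,0.0039,-0.0002,0]]]'

```text
time: 8.45
position: [0.591, -0.0264, 0.0751]
tool_rot: [0.279, -0.654, 0.686, 0.156]
ft_force: [-2.7, -0.9, -3.9]
grip_width: 0.0616
```

```bash
python3 tip.py .0008 0 52.5 55 57.5 60 62.5 65 67.5 70;python3 - <<'E'
from g import *
import cv2
im=camera('side'); cv2.imwrite('pics/s8.png',cv2.resize(im[160:250,210:330,::-1],None,fx=6,fy=6,interpolation=cv2.INTER_CUBIC))
E
```

```text
8.45 [-0.141  0.948  1.146 -0.178  1.651  1.287] [ 0.591  -0.0264  0.0751] [-2.7 -0.9 -3.9] [-0.13 -0.17 -0.05] 0.0616
[[-0.795, -0.579, 0.179], [-0.151, -0.096, -0.984], [0.587, -0.809, -0.011]]
theta 50.06 resid [0.05 0.01 0.04] pos-target [ 0.0001818   0.00041045 -0.00029448]
52.5 [-0.5, 2.4, -0.0] [0.0027, 0.0001, 0.0004]
55.0 [-1.0, 4.8, -0.0] [0.0055, 0.0006, -0.0004]
57.5 [-1.4, 7.3, -0.0] [0.0082, 0.0011, -0.0014]
60.0 [-1.9, 9.8, -0.0] [0.0109, 0.0016, -0.0025]
62.5 [-2.4, 12.2, -0.0] [0.0136, 0.0021, -0.0036]
65.0 [-2.8, 14.7, -0.0] [0.0162, 0.0026, -0.005]
67.5 [-3.3, 17.1, -0.0] [0.0188, 0.0031, -0.0064]
70.0 [-3.8, 19.6, -0.0] [0.0213, 0.0036, -0.0079]
```

View pics/s8.png

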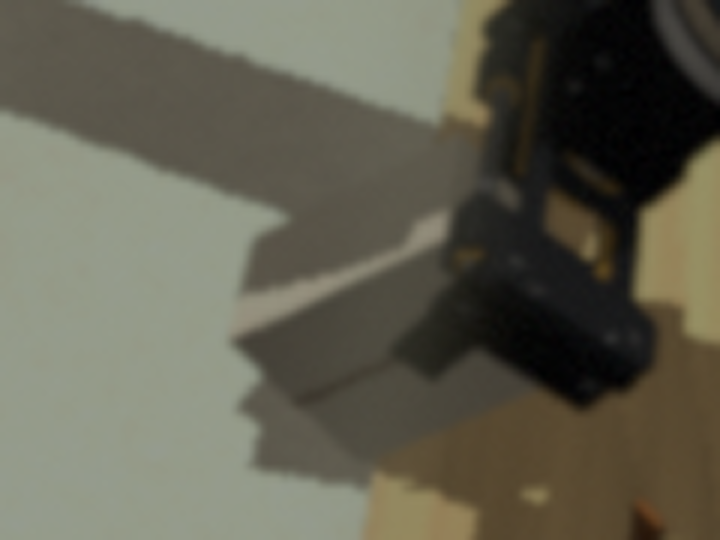

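Request:
jog_arm --increments '[[[-0.5,2.4,0,0.0027,0.0001,0.0004,0],[-1,4.8,0,0.0055,0.0006,-0.0004,0],[-1.4,7.3,0,0.0082,0.0011,-0.0014,0],[-1.9,9.8,0,0.0109,0.0016,-0.0025,0],[-2.4,12.2,0,0.0136,0.0021,-0.0036,0],[-2.8,14.7,0,0.0162,0.0026,-0.005,0],[-3.3,17.1,0,0.0188,0.0031,-0.0064,0],[-3.8,19.6,0,0.0213,0.0036,-0.0079,0]]]'

```text
time: 9.3
position: [0.6128, -0.0224, 0.0659]
tool_rot: [0.388, -0.595, 0.649, 0.274]
ft_force: [-3.3, -0.1, -2.6]
grip_width: 0.062
```

```bash
python3 tip.py .0008 0 72 74 76 78 80 82 84 85
```

```text
9.3 [-0.105  1.178  0.808 -0.266  2.099  1.267] [ 0.6128 -0.0224  0.0659] [-3.3 -0.1 -2.6] [-0.03 -0.27 -0.05] 0.062
[[-0.549, -0.817, 0.177], [-0.105, -0.142, -0.984], [0.829, -0.559, -0.008]]
theta 70.14 resid [0.01 0.   0.07] pos-target [ 0.00047044  0.0003076  -0.00036509]
72.0 [-0.4, 1.8, -0.0] [0.0014, -0.0, -0.0001]
74.0 [-0.8, 3.8, -0.0] [0.0033, 0.0003, -0.0014]
76.0 [-1.1, 5.8, -0.0] [0.0052, 0.0007, -0.0029]
78.0 [-1.5, 7.7, -0.0] [0.007, 0.001, -0.0044]
80.0 [-1.9, 9.7, -0.0] [0.0087, 0.0013, -0.006]
82.0 [-2.2, 11.6, -0.0] [0.0104, 0.0016, -0.0076]
84.0 [-2.6, 13.6, -0.0] [0.012, 0.002, -0.0093]
85.0 [-2.8, 14.6, -0.0] [0.0128, 0.0021, -0.0101]
```

Request:
jog_arm --increments '[[[-0.4,1.8,0,0.0014,0,-0.0001,0],[-0.8,3.8,0,0.0033,0.0003,-0.0014,0],[-1.1,5.8,0,0.0052,0.0007,-0.0029,0],[-1.5,7.7,0,0.007,0.001,-0.0044,0],[-1.9,9.7,0,0.0087,0.0013,-0.006,0],[-2.2,11.6,0,0.0104,0.0016,-0.0076,0],[-2.6,13.6,0,0.012,0.002,-0.0093,0],[-2.8,14.6,0,0.0128,0.0021,-0.0101,0]]]'

```text
time: 10.1
position: [0.6258, -0.0199, 0.0547]
tool_rot: [0.461, -0.539, 0.608, 0.356]
ft_force: [-2.8, 0.8, -1.1]
grip_width: 0.0617
```

```bash
python3 tip.py .0004 0 86 87 88 88.5 89 89.5 90;python3 - <<'E'
from g import *
import cv2
im=camera('side'); cv2.imwrite('pics/s9.png',cv2.resize(im[160:250,210:330,::-1],None,fx=6,fy=6,interpolation=cv2.INTER_CUBIC))
E
```

```text
10.1 [-0.089  1.361  0.561 -0.377  2.409  1.19 ] [ 0.6258 -0.0199  0.0547] [-2.8  0.8 -1.1] [ 0.04 -0.36 -0.32] 0.0617
[[-0.322, -0.93, 0.176], [-0.064, -0.164, -0.984], [0.945, -0.328, -0.006]]
theta 84.95 resid [0.02 0.   0.13] pos-target [ 0.00025409  0.00030048 -0.00031671]
86.0 [-0.3, 1.0, -0.1] [0.0006, -0.0002, -0.0002]
87.0 [-0.5, 2.0, -0.1] [0.0014, -0.0, -0.0011]
88.0 [-0.7, 3.0, -0.1] [0.0021, 0.0001, -0.002]
88.5 [-0.8, 3.5, -0.1] [0.0025, 0.0002, -0.0025]
89.0 [-0.8, 4.0, -0.1] [0.0029, 0.0002, -0.0029]
89.5 [-0.9, 4.5, -0.1] [0.0032, 0.0003, -0.0034]
90.0 [-1.0, 4.9, -0.1] [0.0036, 0.0004, -0.0039]
```

View pics/s9.png

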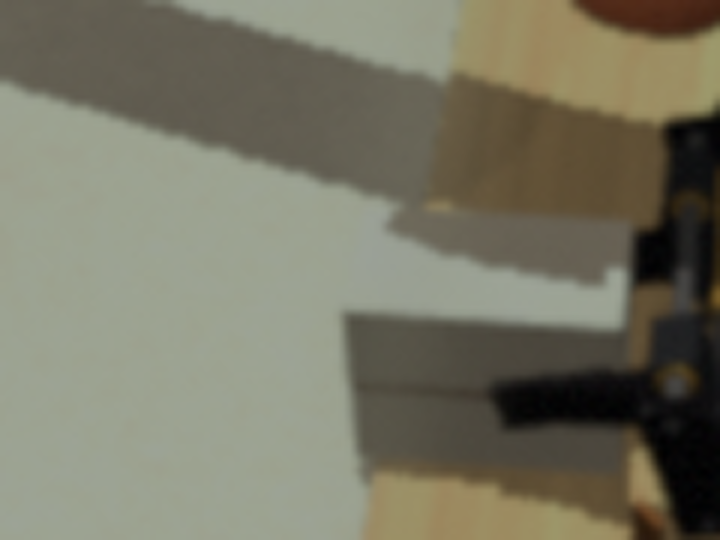

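Request:
jog_arm --increments '[[[-0.3,1,0,0.0006,0,-0.0002,0],[-0.5,2,-0.1,0.0014,0,-0.0011,0],[-0.7,3,-0.1,0.0021,0.0001,-0.002,0],[-0.7,3,-0.1,0.0021,0.0001,-0.002,0]]]'

```text
time: 10.55
position: [0.6283, -0.0197, 0.0521]
tool_rot: [0.474, -0.526, 0.599, 0.374]
ft_force: [1.3, 1.5, -1.3]
grip_width: 0.0618
```

```bash
python3 tip.py .0002 0 88.5 89 89.5 90
```

```text
10.55 [-0.087  1.4    0.509 -0.412  2.472  1.164] [ 0.6283 -0.0197  0.0521] [ 1.3  1.5 -1.3] [ 0.09 -0.89 -0.16] 0.0618
[[-0.272, -0.946, 0.174], [-0.051, -0.167, -0.985], [0.961, -0.276, -0.003]]
theta 88.05 resid [-0.07 -0.01 -0.06] pos-target [ 3.33286832e-04  8.78090765e-05 -9.62412374e-05]
88.5 [-0.0, 0.5, -0.0] [0.0, -0.0001, -0.0001]
89.0 [-0.1, 0.9, -0.0] [0.0004, -0.0, -0.0006]
89.5 [-0.2, 1.4, -0.0] [0.0007, 0.0001, -0.001]
90.0 [-0.3, 1.9, -0.0] [0.0011, 0.0001, -0.0015]
```

Request:
jog_arm --increments '[[[0,0.5,0,0,0,-0.0001,0],[-0.1,0.9,0,0.0004,0,-0.0006,0],[-0.3,1.9,0,0.001,0.0001,-0.0013,0],[-0.3,1.9,0,0.001,0.0001,-0.0013,0]]]'

```text
time: 10.95
position: [0.6295, -0.0193, 0.053]
tool_rot: [0.483, -0.517, 0.592, 0.385]
ft_force: [-2.5, 1.5, 5.3]
grip_width: 0.0619
```

```bash
python3 tip.py .0002 0 89.5 90;python3 - <<'E'
from g import *
import cv2
im=camera('side'); cv2.imwrite('pics/s10.png',cv2.resize(im[160:250,220:320,::-1],None,fx=6,fy=6,interpolation=cv2.INTER_CUBIC))
im=camera('top'); cv2.imwrite('pics/t10.png',cv2.resize(im[140:270,230:350,::-1],None,fx=4,fy=4,interpolation=cv2.INTER_CUBIC))
E
```

```text
10.95 [-0.086  1.423  0.477 -0.439  2.515  1.142] [ 0.6295 -0.0193  0.053 ] [-2.5  1.5  5.3] [-0.16 -0.12 -0.28] 0.0619
[[-0.237, -0.956, 0.173], [-0.043, -0.168, -0.985], [0.971, -0.241, -0.001]]
theta 90.16 resid [-0.07 -0.01 -0.16] pos-target [6.28492416e-05 1.90967278e-04 2.73135083e-03]
89.5 [0.3, -0.6, 0.1] [-0.0005, -0.0003, -0.0019]
90.0 [0.2, -0.1, 0.1] [-0.0001, -0.0002, -0.0024]
```

View pics/s10.png

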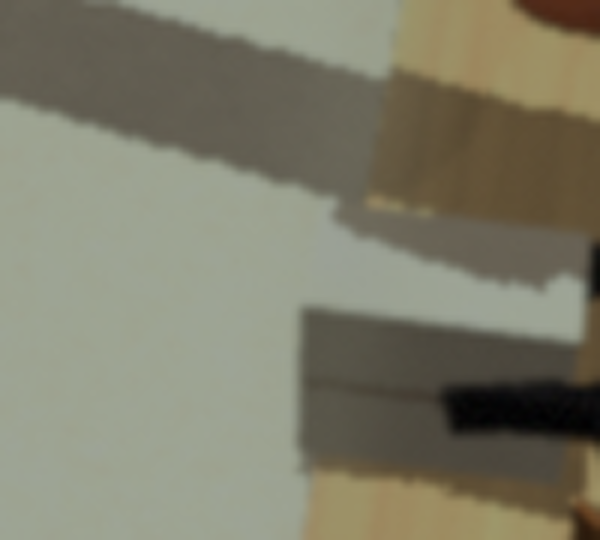

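View pics/t10.png

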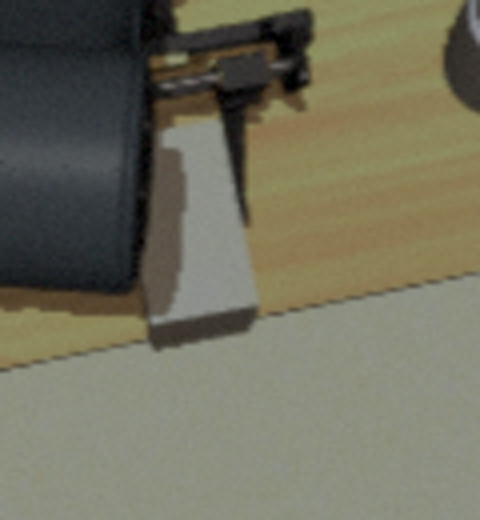

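```bash
python3 - <<'E'
from tip import *
for z in(.097,.053,.009):
  for nn in(.552,.664):
    u=proj('side',n*nn+l*-.1655+np.array([0,0,z])); print(z,nn,((u-[220,160]+.5)*6-.5).round(0))
E
```

```text
0.097 0.552 [299. 310.]
0.097 0.664 [580. 339.]
0.053 0.552 [299. 386.]
0.053 0.664 [571. 415.]
0.009 0.552 [299. 458.]
0.009 0.664 [562. 486.]
```

Request:
jog_arm --increments '[[[0,0,0,0,0,0,0],[0,0,0,0,0,0,0],[0,0,0,0,0,0,0]]]' --squeeze 4

```text
time: 11.35
position: [0.6295, -0.0194, 0.0527]
tool_rot: [0.483, -0.518, 0.592, 0.385]
ft_force: [2.0, 0.4, -0.1]
grip_width: 0.0614
```

```bash
python3 tip.py 0 0 90
```

```text
11.35 [-0.086  1.423  0.477 -0.438  2.514  1.142] [ 0.6295 -0.0194  0.0527] [ 2.   0.4 -0.1] [ 0.23 -0.76 -0.24] 0.0614
[[-0.237, -0.956, 0.173], [-0.044, -0.168, -0.985], [0.97, -0.241, -0.002]]
theta 90.13 resid [-0.03 -0.01 -0.11] pos-target [3.32751175e-05 1.41194281e-04 2.40127417e-03]
90.0 [0.1, -0.1, 0.1] [-0.0001, -0.0002, -0.0023]
```

Request:
jog_arm --increments '[[[0,0,0,0,0,0,-0.5],[0,0,0,0,0,0,-0.7],[0,0,0,0,0,0,-0.9],[0,0,0,0,0,0,-0.95],[0,0,0,0,0,0,-0.95]]]'

```text
time: 11.85
position: [0.6295, -0.0195, 0.0527]
tool_rot: [0.483, -0.518, 0.592, 0.385]
ft_force: [0.6, -0.4, -0.1]
grip_width: 0.0834
```

```bash
python3 - <<'E'
from tip import *
from ik import ik
import cv2
log()
im=camera('side'); cv2.imwrite('pics/s11.png',cv2.resize(im[160:250,220:320,::-1],None,fx=6,fy=6,interpolation=cv2.INTER_CUBIC))
im=camera('top'); cv2.imwrite('pics/t11.png',cv2.resize(im[140:270,230:350,::-1],None,fx=4,fy=4,interpolation=cv2.INTER_CUBIC))
# retreat: lift & rotate back to vertical
o=get_obs();p=o['position'];Rc=Rot.from_quat(o['tool_rot'])
for th,up in((0,.03),(-10,.06),(-20,.09),(-30,.12),(-45,.15),(-75.8,.15)):
    Q=Rot.from_rotvec(l*th,degrees=True); P2=p+[0,0,up]; print(th,up,(Q.as_rotvec(degrees=True)).round(1),[x.round(2) for x in ik(P2,(Q*Rc).as_matrix())])
E
```

```text
11.85 [-0.086  1.423  0.478 -0.438  2.514  1.142] [ 0.6295 -0.0195  0.0527] [ 0.6 -0.4 -0.1] [ 0.13 -0.62 -0.04] 0.0834
[[-0.237, -0.956, 0.173], [-0.044, -0.167, -0.985], [0.97, -0.241, -0.002]]
0 0.03 [-0.  0.  0.] [array([-0.09,  1.38,  0.5 , -0.45,  2.53,  1.13])]
-10 0.06 [ 1.8 -9.8 -0. ] [array([-0.09,  1.25,  0.62, -0.35,  2.38,  1.2 ])]
-20 0.09 [  3.7 -19.7  -0. ] [array([-0.1 ,  1.12,  0.74, -0.28,  2.23,  1.23])]
-30 0.12 [  5.5 -29.5  -0. ] [array([-0.11,  0.99,  0.85, -0.23,  2.08,  1.25])]
-45 0.15 [  8.3 -44.2  -0. ] [array([-0.13,  0.82,  1.02, -0.16,  1.83,  1.26])]
-75.8 0.15 [ 14.  -74.5  -0. ] [array([-0.21,  0.56,  1.43,  0.01,  1.16,  1.17])]
```

View pics/s11.png

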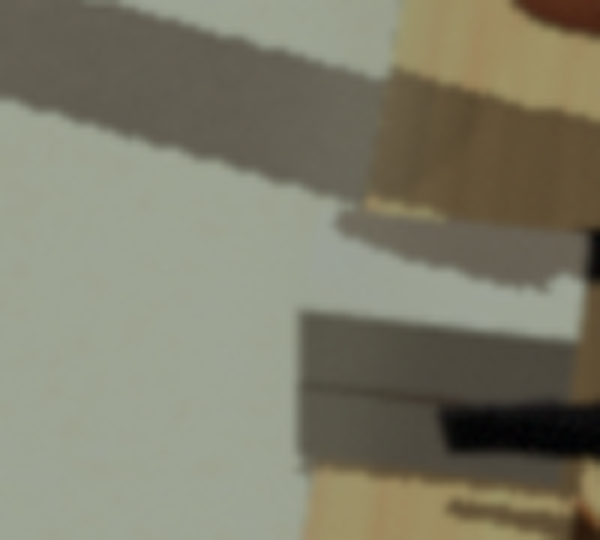

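View pics/t11.png

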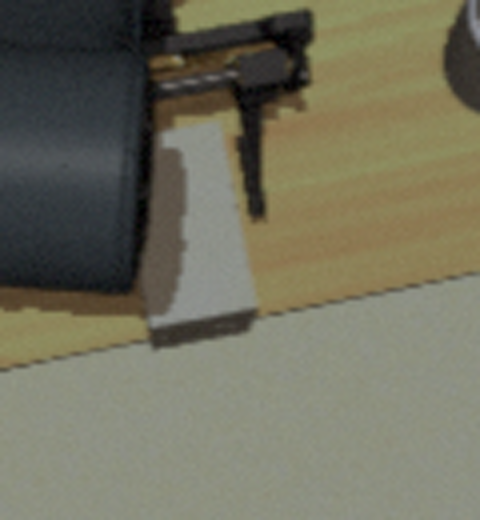

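Request:
jog_arm --increments '[[[0,0,0,0,0,0.01,-1],[0,0,0,0,0,0.025,-1],[0,0,0,0,0,0.045,-1],[0.9,-5,0,0,0,0.065,-1],[1.8,-9.8,0,0,0,0.085,-1],[2.8,-15,0,0,0,0.105,-1],[3.7,-19.7,0,0,0,0.12,-1],[5,-27,0,0,0,0.14,-1]]]'

```text
time: 12.75
position: [0.6296, -0.0193, 0.194]
tool_rot: [0.346, -0.619, 0.666, 0.231]
ft_force: [0.0, -0.4, 0.5]
grip_width: 0.0872
```

Request:
jog_arm --increments '[[[1.3,-7,0,0,0,0.01,-1],[2.6,-14,0,0,0,0.01,-1],[3.9,-21,0,0,0,0.01,-1],[5.2,-28,0,0,0,0.01,-1],[6.5,-35,0,0,0,0.01,-1],[7.8,-42,0,0,0,0.01,-1],[8.9,-47.5,0,0,0,0.01,-1],[8.9,-47.5,0,0,0,0.01,-1]]]'

```text
time: 13.55
position: [0.6265, -0.0195, 0.207]
tool_rot: [-0.065, 0.708, -0.701, 0.065]
ft_force: [0.3, 0.5, -0.1]
grip_width: 0.0871
```

```bash
python3 - <<'E'
from tip import *
import cv2
log()
im=camera('side'); cv2.imwrite('pics/s12.png',cv2.resize(im[100:280,180:340,::-1],None,fx=4.5,fy=3.3,interpolation=cv2.INTER_CUBIC))
im=camera('top'); cv2.imwrite('pics/t12.png',cv2.resize(im[140:270,230:350,::-1],None,fx=4,fy=4,interpolation=cv2.INTER_CUBIC))
E
```

```text
13.55 [-0.214  0.548  1.443  0.01   1.154  1.17 ] [ 0.6265 -0.0195  0.207 ] [ 0.3  0.5 -0.1] [ 0.04  0.07 -0.  ] 0.0871
[[-0.983, -0.001, 0.182], [-0.182, 0.01, -0.983], [-0.001, -1.0, -0.01]]
```

View pics/s12.png

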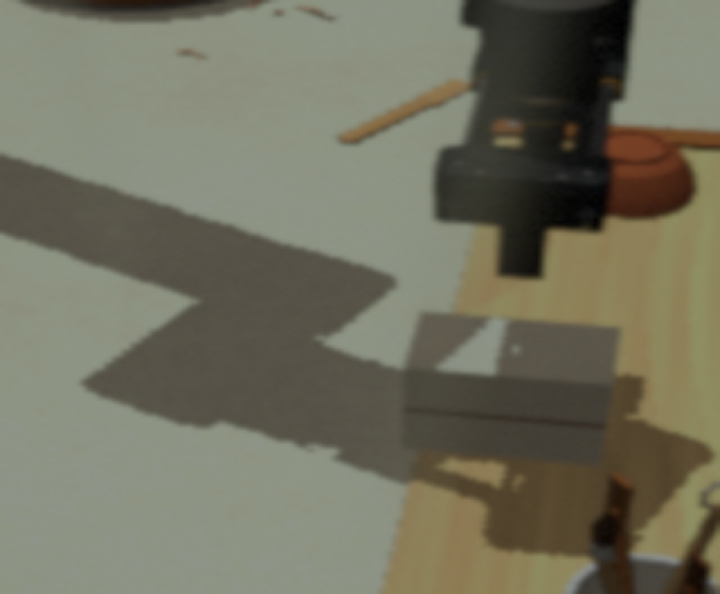

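View pics/t12.png

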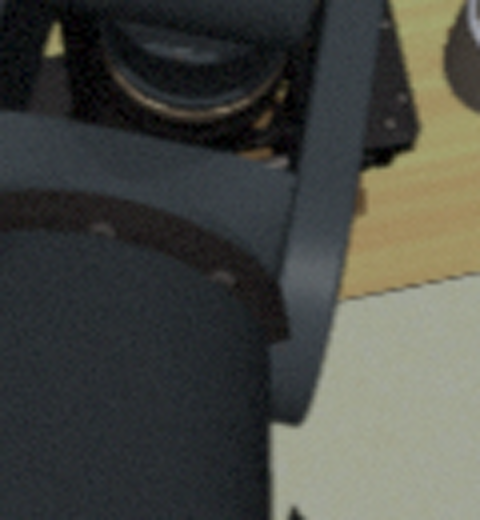

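```bash
python3 - <<'E'
from tip import *
C=[]
for p in[(420,312),(620,328),(612,388),(408,371)]:
    u=((p[0]+.5)/4.5-.5+180,(p[1]+.5)/3.3-.5+100); X=ray('side',*u,.097); C.append(X); print(X.round(4),(X@n).round(4),(X@l).round(4))
C=np.array(C); m=C.mean(0); print(m, m@n,m@l, np.linalg.norm(C[1]-C[0]),np.linalg.norm(C[2]-C[1]))
d=C[1]-C[0]+C[2]-C[3]; print('yaw',np.arctan2(d[1],d[0]))
o=get_obs(); print(o['position']@n,o['position']@l)
E
```

```text
[ 5.617e-01 -2.000e-04  9.700e-02] 0.552 -0.104
[0.6716 0.0189 0.097 ] 0.6635 -0.1056
[ 0.6828 -0.0443  0.097 ] 0.6628 -0.1698
[ 0.5759 -0.0627  0.097 ] 0.5544 -0.1682
[ 0.62300111 -0.02207274  0.097     ] 0.608173575644247 -0.13690322902562344 0.11153073703789494 0.06417730308590375
yaw 0.17141472302568841
0.6153126837818226 -0.13576622389359802
```

Request:
jog_arm --increments '[[[0,0,0,-0.003,-0.001,-0.02,-1],[0,0,0,-0.007,-0.0013,-0.045,-1],[0,0,0,-0.007,-0.0013,-0.07,-1],[0,0,0,-0.007,-0.0013,-0.095,-1],[0,0,0,-0.007,-0.0013,-0.115,-1],[0,0,0,-0.007,-0.0013,-0.13,-1],[0,0,0,-0.007,-0.0013,-0.137,-1],[0,0,0,-0.007,-0.0013,-0.137,-1]]]'

```text
time: 14.45
position: [0.6229, -0.0208, 0.0682]
tool_rot: [-0.065, 0.708, -0.701, 0.065]
ft_force: [-0.0, 0.6, 0.4]
grip_width: 0.0872
```

```bash
python3 - <<'E'
from tip import *
log()
o=get_obs(); print(o['position']@n,o['position']@l)
E
```

```text
14.45 [-0.217  0.725  1.552  0.012  0.869  1.163] [ 0.6229 -0.0208  0.0682] [-0.   0.6  0.4] [-0.02  0.04  0.01] 0.0872
[[-0.983, -0.002, 0.183], [-0.183, 0.009, -0.983], [0.0, -1.0, -0.01]]
0.608319235776451 -0.13563633888793888
```

```bash
python3 - <<'E'
from tip import *
o=get_obs(); print(delta(o['position'],Rdes(.184,0)))
E
```

```text
(array([-0.54, -0.1 ,  0.01]), array([0., 0., 0.]), np.float64(0.5531898815437426))
```

Request:
jog_arm --increments '[[[-0.5,-0.1,0,0,0,-0.004,-1],[-0.5,-0.1,0,0,0,-0.009,-1],[-0.5,-0.1,0,0,0,-0.009,-0.6],[-0.5,-0.1,0,0,0,-0.009,-0.6],[-0.5,-0.1,0,0,0,-0.009,-0.6]]]' --squeeze 6

```text
time: 14.95
position: [0.6232, -0.0209, 0.0596]
tool_rot: [-0.065, 0.704, -0.704, 0.065]
ft_force: [-0.2, 0.3, 0.4]
grip_width: 0.0728
```

```bash
python3 - <<'E'
from tip import *
import cv2
log()
im=camera('side'); cv2.imwrite('pics/s13.png',cv2.resize(im[150:260,230:350,::-1],None,fx=6,fy=5,interpolation=cv2.INTER_CUBIC))
E
```

```text
14.95 [-2.130e-01  7.370e-01  1.557e+00  1.000e-03  8.470e-01  1.173e+00] [ 0.6232 -0.0209  0.0596] [-0.2  0.3  0.4] [-0.01  0.   -0.03] 0.0728
[[-0.983, 0.001, 0.183], [-0.183, 0.001, -0.983], [-0.001, -1.0, -0.0]]
```

View pics/s13.png

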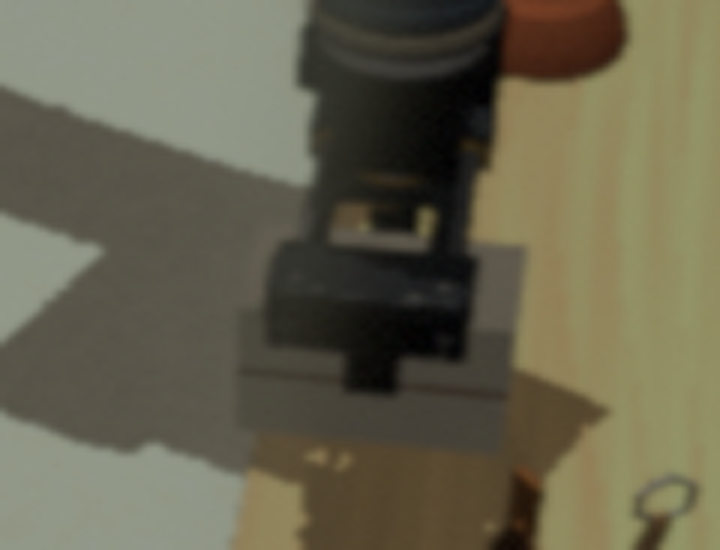

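```bash
python3 - <<'E'
from tip import *
for lat in(-.1355-.0364,-.1355-.0364-.015):
    u=proj('side',n*.608+l*lat+np.array([0,0,.0596])); print(((u-[230,150]+.5)*[6,5]-.5))
E
```

```text
[373.22170416 383.60304591]
[369.40254109 406.04956956]
```

Request:
jog_arm --increments '[[[0,0,0,0,0,0,-0.48],[0,0,0,0,0,0,-0.3],[0,0,0,0,0,0,0],[0,0,0,0,0,0,0],[0,0,0,0,0,0,0]]]' --squeeze 6

```text
time: 15.5
position: [0.6232, -0.0208, 0.0598]
tool_rot: [-0.064, 0.704, -0.704, 0.065]
ft_force: [-1.1, -0.6, 2.9]
grip_width: 0.0616
```

Request:
jog_arm --increments '[[[0,0,0,0,0,0,0],[0,0,0,0,0,0,0],[0,0,0,0,0,0,0]]]' --squeeze 25

```text
time: 15.8
position: [0.6232, -0.0208, 0.0598]
tool_rot: [-0.064, 0.704, -0.704, 0.065]
ft_force: [0.5, 1.3, 0.7]
grip_width: 0.0613
```

```bash
python3 - <<'E'
from tip import *
log()
E
```

```text
15.8 [-2.130e-01  7.360e-01  1.557e+00  1.000e-03  8.480e-01  1.174e+00] [ 0.6232 -0.0208  0.0598] [0.5 1.3 0.7] [ 0.13  0.04 -0.07] 0.0613
[[-0.983, 0.001, 0.182], [-0.182, 0.001, -0.983], [-0.001, -1.0, -0.001]]
```

Lift slowly, straight up.

Request:
jog_arm --increments '[[[0,0,0,0,0,0.0007,0],[0,0,0,0,0,0.0015,0],[0,0,0,0,0,0.003,0],[0,0,0,0,0,0.0045,0],[0,0,0,0,0,0.0065,0],[0,0,0,0,0,0.0085,0],[0,0,0,0,0,0.0105,0],[0,0,0,0,0,0.0125,0]]]'

```text
time: 16.6
position: [0.6233, -0.0208, 0.0726]
tool_rot: [-0.064, 0.704, -0.704, 0.065]
ft_force: [-1.1, -0.2, -3.7]
grip_width: 0.0616
```

```bash
python3 - <<'E'
from tip import *
import cv2
log()
im=camera('side'); cv2.imwrite('pics/s14.png',cv2.resize(im[150:260,230:350,::-1],None,fx=6,fy=5,interpolation=cv2.INTER_CUBIC))
E
```

```text
16.6 [-2.130e-01  7.170e-01  1.551e+00  1.000e-03  8.720e-01  1.174e+00] [ 0.6233 -0.0208  0.0726] [-1.1 -0.2 -3.7] [0.04 0.03 0.02] 0.0616
[[-0.983, 0.001, 0.183], [-0.183, 0.001, -0.983], [-0.001, -1.0, -0.001]]
```

View pics/s14.png

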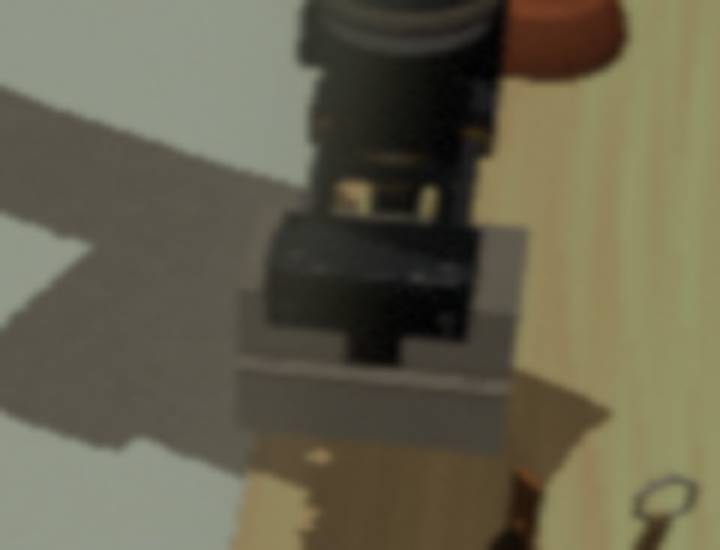

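Request:
jog_arm --increments '[[[0,0,0,0,0,0.003,0],[0,0,0,0,0,0.006,0],[0,0,0,0,0,0.01,0],[0,0,0,0,0,0.014,0],[0,0,0,0,0,0.019,0],[0,0,0,0,0,0.025,0],[0,0,0,0,0,0.032,0],[0,0,0,0,0,0.04,0]]]'

```text
time: 17.45
position: [0.6234, -0.0208, 0.1135]
tool_rot: [-0.064, 0.704, -0.704, 0.065]
ft_force: [1.0, -0.4, -3.1]
grip_width: 0.062
```

Request:
jog_arm --increments '[[[0,0,0,0,0,0.008,0],[0,0,0,0,0,0.016,0],[0,0,0,0,0,0.025,0],[0,0,0,0,0,0.034,0],[0,0,0,0,0,0.042,0],[0,0,0,0,0,0.048,0],[0,0,0,0,0,0.05,0]]]'

```text
time: 18.15
position: [0.6239, -0.0209, 0.1645]
tool_rot: [-0.064, 0.704, -0.704, 0.066]
ft_force: [-0.6, 0.7, -3.2]
grip_width: 0.062
```

```bash
python3 - <<'E'
from tip import *
import cv2
log()
im=camera('side'); cv2.imwrite('pics/s15.png',cv2.resize(im[130:260,230:350,::-1],None,fx=6,fy=4.5,interpolation=cv2.INTER_CUBIC))
im=camera('top'); cv2.imwrite('pics/t15.png',im[:,:,::-1])
E
```

```text
18.15 [-2.130e-01  5.930e-01  1.492e+00  1.000e-03  1.054e+00  1.174e+00] [ 0.6239 -0.0209  0.1645] [-0.6  0.7 -3.2] [-0.    0.   -0.03] 0.062
[[-0.983, 0.003, 0.183], [-0.183, 0.0, -0.983], [-0.003, -1.0, 0.0]]
```

View pics/s15.png

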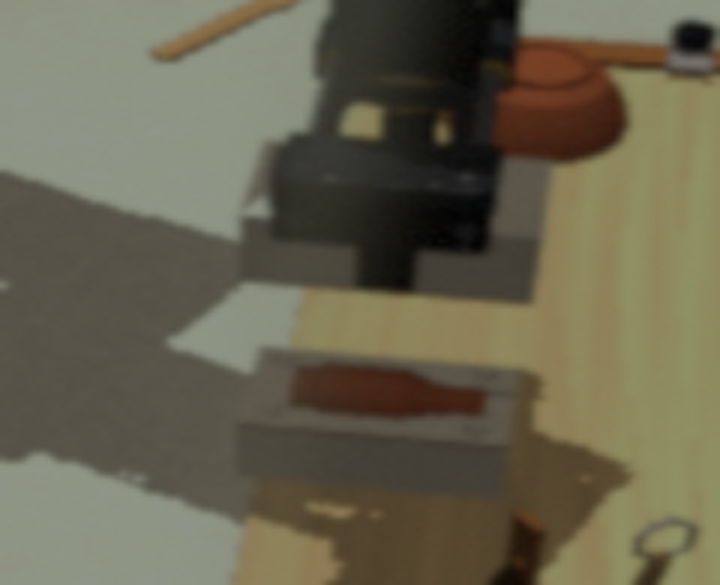

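View pics/t15.png

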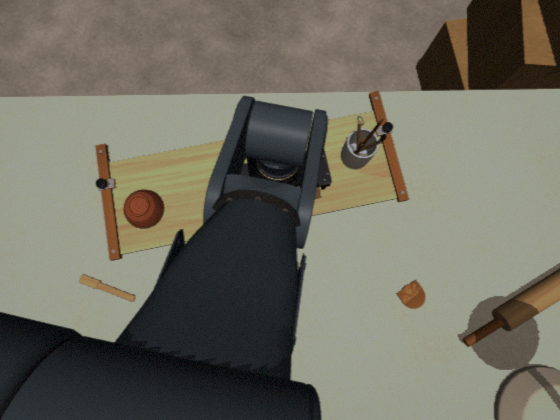

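```bash
python3 - <<'E'
from tip import *
X=ray('top',143,208,.03);print(X,X@n,X@l)
from ik import ik
print(ik(np.array([.6239+.0064,-.0209+.1283,.0158]),Rdes(.184,0)))
E
```

```text
[0.61065627 0.30505215 0.03      ] 0.6565366618433117 0.1868622689614359
[array([-0.00571438,  0.81743435,  1.52613405,  0.        ,  0.79802425,
        1.38108195])]
```

Request:
jog_arm --increments '[[[0,0,0,0.001,0.012,0,0],[0,0,0,0.002,0.03,0,0],[0,0,0,0.003,0.05,0,0],[0,0,0,0.004,0.075,0,0],[0,0,0,0.005,0.1,0,0],[0,0,0,0.006,0.118,0,0],[0,0,0,0.0064,0.128,0,0],[0,0,0,0.0064,0.128,0,0]]]'

```text
time: 19.05
position: [0.6296, 0.1091, 0.1636]
tool_rot: [-0.065, 0.704, -0.704, 0.066]
ft_force: [0.3, 0.2, -3.1]
grip_width: 0.062
```

Request:
jog_arm --increments '[[[0,0,0,0,0,-0.015,0],[0,0,0,0,0,-0.035,0],[0,0,0,0,0,-0.06,0],[0,0,0,0,0,-0.085,0],[0,0,0,0,0,-0.107,0],[0,0,0,0,0,-0.125,0],[0,0,0,0,0,-0.137,0],[0,0,0,0,0,-0.14,0]]]'

```text
time: 19.85
position: [0.6288, 0.1082, 0.0221]
tool_rot: [-0.066, 0.704, -0.704, 0.065]
ft_force: [-1.0, 0.1, -2.8]
grip_width: 0.0618
```

```bash
python3 - <<'E'
from tip import *
import cv2
log()
o=get_obs(); print(delta(o['position'],Rdes(.184,0)))
im=camera('side'); cv2.imwrite('pics/s16.png',cv2.resize(im[130:260,230:350,::-1],None,fx=6,fy=4.5,interpolation=cv2.INTER_CUBIC))
E
```

```text
19.85 [-5.000e-03  8.070e-01  1.528e+00  1.000e-03  8.080e-01  1.381e+00] [0.6288 0.1082 0.0221] [-1.   0.1 -2.8] [-0.03  0.02  0.04] 0.0618
[[-0.983, -0.001, 0.184], [-0.184, 0.0, -0.983], [0.001, -1.0, -0.001]]
(array([-0.02, -0.06, -0.07]), array([0., 0., 0.]), np.float64(0.09804711650860345))
```

View pics/s16.png

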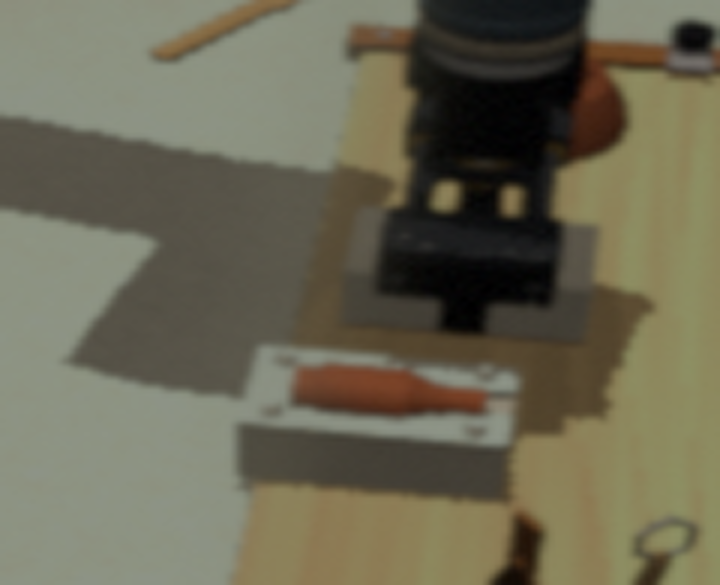

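Half hovers ~6 mm above the board. Lower in small steps.

Request:
jog_arm --increments '[[[0,0,0,0,0,-0.001,0],[0,0,0,0,0,-0.002,0],[0,0,0,0,0,-0.003,0],[0,0,0,0,0,-0.004,0],[0,0,0,0,0,-0.005,0],[0,0,0,0,0,-0.005,0]]]'

```text
time: 20.5
position: [0.6292, 0.1084, 0.0176]
tool_rot: [-0.066, 0.704, -0.704, 0.065]
ft_force: [-0.3, -0.8, -3.5]
grip_width: 0.0621
```

Request:
jog_arm --increments '[[[0,0,0,0,0,-0.0006,0],[0,0,0,0,0,-0.001,0],[0,0,0,0,0,-0.001,0]]]'

```text
time: 20.8
position: [0.6291, 0.1084, 0.0165]
tool_rot: [-0.066, 0.704, -0.704, 0.065]
ft_force: [0.3, 0.0, -2.6]
grip_width: 0.0615
```

Request:
jog_arm --increments '[[[0,0,0,0,0,-0.0005,0],[0,0,0,0,0,-0.001,0],[0,0,0,0,0,-0.001,0]]]'

```text
time: 21.1
position: [0.6292, 0.1085, 0.0159]
tool_rot: [-0.066, 0.704, -0.704, 0.066]
ft_force: [-0.9, -0.9, 0.4]
grip_width: 0.0617
```

Request:
jog_arm --increments '[[[0,0,0,0,0,-0.0005,0],[0,0,0,0,0,-0.0008,0]]]'

```text
time: 21.3
position: [0.6292, 0.1085, 0.0158]
tool_rot: [-0.065, 0.704, -0.704, 0.066]
ft_force: [-2.0, -0.7, 5.5]
grip_width: 0.0618
```

Request:
jog_arm --increments '[[[0,0,0,0,0,0,0],[0,0,0,0,0,0,0],[0,0,0,0,0,0,-0.5],[0,0,0,0,0,0,-0.7],[0,0,0,0,0,0,-0.9],[0,0,0,0,0,0,-0.95],[0,0,0,0,0,0,-0.95]]]' --squeeze 4

```text
time: 22.0
position: [0.6293, 0.1084, 0.0158]
tool_rot: [-0.065, 0.704, -0.704, 0.066]
ft_force: [0.4, 0.1, 0.3]
grip_width: 0.0831
```

Request:
jog_arm --increments '[[[0,0,0,0,0,0.01,-0.95],[0,0,0,0,0,0.025,-0.95],[0,0,0,0,0,0.045,-0.95],[0,0,0,0,0,0.07,-0.95],[0,0,0,0,0,0.1,-0.95],[0,0,0,0,0,0.13,-0.95],[0,0,0,0,0,0.16,-0.95],[0,0,0,0,0,0.19,-0.95]]]'

```text
time: 22.8
position: [0.6293, 0.1085, 0.2088]
tool_rot: [-0.065, 0.704, -0.704, 0.066]
ft_force: [0.6, -0.2, 0.4]
grip_width: 0.0847
```

Request:
jog_arm --increments '[[[0,0,0,-0.02,0,0.02,-0.95],[0,0,0,-0.05,0,0.04,-0.95],[0,0,0,-0.09,0,0.05,-0.95],[0,0,0,-0.13,0,0.05,-0.95],[0,0,0,-0.17,0,0.05,-0.95],[0,0,0,-0.2,0,0.05,-0.95],[0,0,0,-0.2,0,0.05,-0.95]]]'

```text
time: 23.5
position: [0.424, 0.1089, 0.2598]
tool_rot: [-0.066, 0.704, -0.704, 0.066]
ft_force: [-0.0, -0.1, -0.6]
grip_width: 0.0848
```

```bash
python3 - <<'E'
from tip import *
import cv2
log()
im=camera('side'); cv2.imwrite('pics/s17.png',cv2.resize(im[100:280,200:360,::-1],None,fx=5,fy=3.3,interpolation=cv2.INTER_CUBIC)); cv2.imwrite('pics/s17f.png',im[:,:,::-1])
im=camera('top'); cv2.imwrite('pics/t17.png',im[:,:,::-1])
E
```

```text
23.5 [-5.000e-03  2.220e-01  1.831e+00  1.000e-03  1.090e+00  1.379e+00] [0.424  0.1089 0.2598] [-0.  -0.1 -0.6] [0.03 0.03 0.  ] 0.0848
[[-0.983, -0.001, 0.185], [-0.185, 0.001, -0.983], [0.001, -1.0, -0.001]]
```

View pics/s17.png

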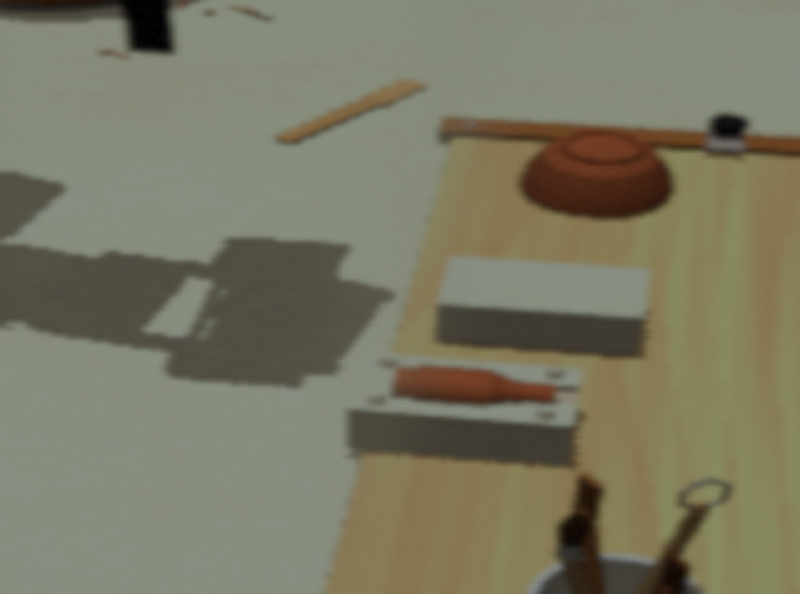

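View pics/t17.png

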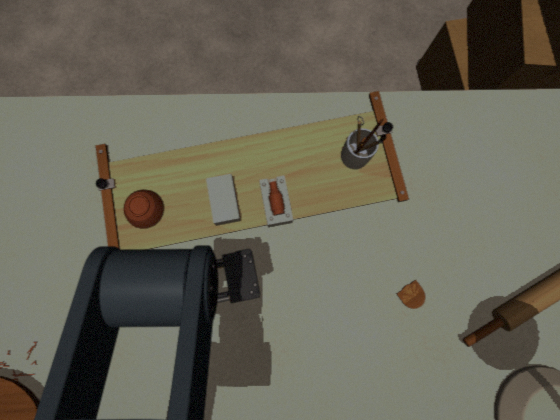

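```bash
python3 - <<'E'
from rig import *
print(hand_in())
E
```

```text
the job is handed in; nothing more can be done
None
```

I opened the mould and handed the job in after about 23.6 s, with the arm clear of everything. The last pictures showed nothing wrong.

- **Slide:** I gripped the closed mould by its sides across the seam, turned it square to the board and slid it up in small steps. It first touched the board edge at about 11–12 N. Before that, as I turned it, the arm briefly pressed down with about 17 N; I relieved that straight away.
- **Tip:** I kept the mould gripped and rotated it 90° over the edge. It came down flat on the board, with its foot about 9 mm past the near edge.
- **Lift and place:** I gripped the upper half alone, lifted it straight up and set it seam-down on the board, beside the lower half on the bowl side. Touchdown peaked at about 5 N.

**Last checks:**
- In the last pictures the bottle is still seated in the lower half. The upper half lies flat, about 125 mm along the board.
- By eye the bowl, tool jar, knife and rib have not moved. The arm hid the knife in the final top view, so I checked it in the side view.
- After the tip, one side-view corner was about 1 pixel (around 2 mm) lower than expected while the gripper still held the mould. It matched once I released the grip.

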